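Stow the flat tools and put the battery on charge

TASK

Pack up the fitting table for the night: slide every flat tool that is out (pry bar, filling knife, scraper, chisel, whichever are there) blade first into a free slot of the plywood rack, right to the bottom of the slot. Slide the battery along the charger's rails until it is fully home and the catch holds it, and once it is on, press the green start button fully down and let it come back. Leave everything else on the table where it is.

Things in the scene. Friction and masses are not known exactly. Their poses are not given: they have to be found in the camera images.
- prybar: Flat stainless pry bar with black moulded handle, 194 mm, 260 g. May be absent. Origin: under the handle, on its underside, at the balance point; +x to the tip, +z up. Handle x -65 to +45 mm, 26 mm wide, z 0 to 22. Flat blade from x +45 to the tip at +129, 32 mm wide, 4 mm thick, mid-plane z = 11. Starts lying on its handle, blade away from the robot.
- filling_knife: Filling knife, brown wooden handle, brass ferrule, 194 mm, 150 g. May be absent. Origin: under the handle, on its underside, at the balance point; +x to the tip, +z up. Handle x -65 to +45 mm, 26 mm wide, z 0 to 22. Flat blade from x +45 to the tip at +129, 44 mm wide, 3 mm thick, mid-plane z = 11. Starts lying on its handle, blade away from the robot.
- scraper: Paint scraper, blue handle with black bands, 194 mm, 160 g. May be absent. Origin: under the handle, on its underside, at the balance point; +x to the tip, +z up. Handle x -65 to +45 mm, 28 mm wide, z 0 to 22. Flat blade from x +45 to the tip at +129, 40 mm wide, 3 mm thick, mid-plane z = 11. Starts lying on its handle, blade away from the robot.
- chisel: Wood chisel, yellow handle with steel end cap, 194 mm, 200 g. May be absent. Origin: under the handle, on its underside, at the balance point; +x to the tip, +z up. Handle x -65 to +45 mm, 26 mm wide, z 0 to 22. Flat blade from x +45 to the tip at +129, 26 mm wide, 4 mm thick, mid-plane z = 11. Starts lying on its handle, blade away from the robot.
- rack: Plywood rack, fixed, 125 mm deep (x), 292 mm wide (y), side boards 115 mm tall; between them four equal empty slots side by side, mouths to the robot (-x), sloping 20 degrees down going in, walls between slots marked by dark strips on top. Any tool fits any slot, one to a slot. A tool fully home has its tip on the slot's bottom its handle 4 mm short of the mouth. Origin: centre of its underside.
- slot1 (a point): Middle of the mouth of slot 1 (of 4, from +y to -y, 64 mm apart), 80 mm above the table. +x points into the slot, down its slope; y across; z square to it. Slot: 52 mm wide, 8 mm high (14 mm at the mouth, narrowing over 8 mm), 80 mm deep; plywood above and below to z +-16 mm. A tool fully home has its origin at x -49, z -11 mm here.
- slot2 (a point): Middle of the mouth of slot 2 (of 4, from +y to -y, 64 mm apart), 80 mm above the table. +x points into the slot, down its slope; y across; z square to it. Slot: 52 mm wide, 8 mm high (14 mm at the mouth, narrowing over 8 mm), 80 mm deep; plywood above and below to z +-16 mm. A tool fully home has its origin at x -49, z -11 mm here.
- slot3 (a point): Middle of the mouth of slot 3 (of 4, from +y to -y, 64 mm apart), 80 mm above the table. +x points into the slot, down its slope; y across; z square to it. Slot: 52 mm wide, 8 mm high (14 mm at the mouth, narrowing over 8 mm), 80 mm deep; plywood above and below to z +-16 mm. A tool fully home has its origin at x -49, z -11 mm here.
- slot4 (a point): Middle of the mouth of slot 4 (of 4, from +y to -y, 64 mm apart), 80 mm above the table. +x points into the slot, down its slope; y across; z square to it. Slot: 52 mm wide, 8 mm high (14 mm at the mouth, narrowing over 8 mm), 80 mm deep; plywood above and below to z +-16 mm. A tool fully home has its origin at x -49, z -11 mm here.
- battery: Black slide-on battery, orange top panel, 92 (x) x 62 (y) x 55 mm, 320 g, standing on its grey foot. Origin: centre of its underside; +x = end that goes onto the charger first. Foot flange 90 x 52 mm, z 0 to 6, with a catch notch underneath at x 9 to 25; neck 38 mm wide, z 6 to 15; body z 15 to 55, gripped at its sides y +-31.
- charger: Grey charger, fixed, 155 (x) x 100 mm. Origin: centre of its underside; +x = direction the battery slides on. Flat deck 34 mm up, x -77.5 to +18; then the head (end stop), 60 mm high. The battery is set down on the deck with its origin at x about -82, clear of the rails, and slid forward under the rail lips; fully home its origin is at x -28, y 0, z 34 mm in this frame.
- rail_entry (a point): Middle of the entry of the charger's two black rails, on the deck (x -30 mm of the charger), same axes as the charger. Rails run 48 mm from here to the head: 55.5 mm between their walls, 44 mm between their inward lips; lips 8.5 to 12.5 mm above the deck. The battery's flange goes under the lips, its neck between. Flared guides reach 23 mm out to this side, opening to 67 mm.
- catch (a joint): Spring catch: rounded brass-coloured nose standing 2.5 mm out of the charger's deck at x -11 mm. Value in m: 0 = up, 0.0025 = pushed flush. The battery rides over it (a push of 5 to 15 N); it springs up into the battery's notch when home and holds it.
- start (a joint): Green start button, 28 mm diameter, on top of the charger's head. Value in m: 0 = released, 0.006 = fully down. Sprung: about 5 N to push fully down; it comes back by itself.
- start_top (a point): Middle of the top face of the green start button; press straight down.
- ratchet: Red-handled ratchet, 187 mm long, lying on the table; not part of the job. Origin under its middle, x along it.
- cam_box: Clear plastic box of cam locks with the lid shut, 134 x 184 x 53 mm; not part of the job. Origin: centre of its underside.
- tape: Yellow tape measure, 70 x 36 x 66 mm; not part of the job. Origin: centre of its underside.
- mug: Blue mug, 80 mm diameter, 95 mm high; not part of the job. Origin: centre of its underside.
Not all that is in view belongs to the job. What is shaped like the charger but pink is not meant.

How it is judged (in metres and radians):
On the way, in this order (a step that is already met when the one before it is completed fails the run):
1. the battery is fully home on the charger with the catch up in its notch (x of battery in the frame of charger between -0.0315 and -0.0245 m and y of battery in the frame of charger between -0.004 and 0.004 m and z of battery in the frame of charger below 0.0375 m and angle between the x axis of battery and the x axis of charger, either way round below 0.08 rad and value of joint catch below 0.0012 m), for 0.2 s.
2. the start button is pressed fully down (at least 5 of its 6 mm) (value of joint start above 0.005 m), for 0.05 s.
At the end, for the whole second after the job is handed in: Each tool present rests blade first in a slot, within 8 mm of its bottom and 8 degrees of its slope; the battery is on the charger within 3.5 mm of home lengthwise, 4 mm sideways, catch up; the start button has been pressed after that and is released; all at rest (all of step 1 and x of prybar in the frame of slot1 between -0.057 and -0.035 m and z of prybar in the frame of slot1 between -0.026 and 0 m and y of prybar in the frame of slot1 between -0.212 and 0.02 m and angle between the x axis of each of prybar, filling_knife, scraper, chisel and the x axis of slot1, either way round below 0.14 rad and linear speed of each of prybar, filling_knife, scraper, chisel, battery below 0.02 m/s and x of filling_knife in the frame of slot1 between -0.057 and -0.035 m and z of filling_knife in the frame of slot1 between -0.026 and 0 m and y of filling_knife in the frame of slot1 between -0.212 and 0.02 m and x of scraper in the frame of slot1 between -0.057 and -0.035 m and z of scraper in the frame of slot1 between -0.026 and 0 m and y of scraper in the frame of slot1 between -0.212 and 0.02 m and x of chisel in the frame of slot1 between -0.057 and -0.035 m and z of chisel in the frame of slot1 between -0.026 and 0 m and y of chisel in the frame of slot1 between -0.212 and 0.02 m and value of joint start below 0.0015 m); the robot touches nothing.
It fails at once if the ratchet is shoved more than 4 cm from its place (distance of ratchet from where it was at the start of the episode above 0.04 m).
It fails at once if the cam box is shoved more than 4 cm from its place (distance of cam_box from where it was at the start of the episode above 0.04 m).
It fails at once if the tape is shoved more than 4 cm from its place (distance of tape from where it was at the start of the episode above 0.04 m).
It fails at once if the mug is shoved more than 4 cm from its place (distance of mug from where it was at the start of the episode above 0.04 m).
Of prybar, filling_knife, scraper, chisel only 3 to 4 are there at a start; the rules pass over those that are not, and their reading is None.
At some moment in a run one of prybar, filling_knife, scraper, chisel, battery may be knocked a few centimetres aside while the robot is not near it.
It also fails if it takes over 208 s, if anything falls off the work surface, if the arm or the gripper's body presses on something with over 40 N, if the wrist force passes 120 N, or if a joint passes its speed limit or range.

ROBOT

A 6-joint arm with a two-finger parallel gripper is mounted at the origin on the work surface. World frame = base frame: x ahead of the robot, y to its left, z up, the work surface at z = 0. Lengths are in mm, angles in rad, forces in N, time in s.
With the tool pointing down it reaches from about 275 to 1000 mm from the base axis. Payload 8.4 kg.
Tool frame: the origin (TCP) lies midway between the tips of the shut fingers; the grasp point (between the pads) lies 19 mm behind it; z points along the fingers, y is the line along which they close (so a half turn about z gives the same grasp; the last joint's range is limited). The gripper opens to 85 mm and grips with 20 to 120 N. Pads are 22 mm wide; open, the fingers measure 114 mm over their backs; the gripper's body (76 mm by 85 mm) begins 54 mm behind the grasp point. The pads swing forward as they close: fully open they stand 13 mm farther back than shut.
Start: joints at [-1.141, 0.353, 1.633, -0, 1.155, -0.002], TCP at [261.565, -567.637, 202.081] pointing down, gripper open.
Joint ranges: [-2.63, 2.63], [-0.92, 2.1], [0.06, 2.66], [-1.3, 4.44], [0, 2.69], [-3.02, 3.02]. Speed limits (rad/s): [2.22, 2.22, 2.79, 3.14, 3.14, 3.14].

INTERFACE

Orientations are given as [roll, pitch, yaw] about the fixed x, y, z axes, in that order (R = Rz(yaw) Ry(pitch) Rx(roll)).
In Python, from rig import r, cams gives the robot as it stands. The module is installed in compiled form; this text tells all that it offers.
- The arm moves only by the tool send_rows, never from a script. Its argument "targets" is one flat list of numbers, 7 for each row, row after row: the shift along the tool's x, y, z in m, then the turn, a rotation vector about the tool's x, y, z in rad, then the opening, from -1 (shut) to 1 (fully open). In form: [tx, ty, tz, wx, wy, wz, fingers, tx, ty, tz, wx, wy, wz, fingers, ...]. A call has 1 to 12 rows; each row is the pose to reach, as a shift and turn from the pose commanded when the call began, along the tool's axes at that moment; what a row does not reach only later rows make up. A row lasts 1/12 s, in which the tool goes at most 41.7 mm and 7.16 degrees, less where a joint would pass 70% of its speed; a pose out of reach is approached as far as the arm can. A call with a gripper value outside its range is refused whole. The fingers move at their own pace and stop on an object; "grip_force" is the grip in N (left out, the last holds). Time passes only in rows, so rows that repeat a pose let the fingers close. It gives the time, the measured TCP pose, the force, the opening and the grip force at its end, in the units of the state.
- r.sense(): the state, without advancing time (a new reading comes with each control period).
- cams.grab_frame(name): name is "scene" or "top" or "wrist"; returns a dict with "color" (480x640x3 uint8, blue, green, red), "fx", "fy", "cx", "cy" (pixels), "xyz" and "attitude" of the camera in the world. Camera axes: x right, y down, z forward; pixel columns grow to the right and rows downward; lengths in mm; the calibration is good to about 2 mm. The wrist camera is an equidistant fisheye: a pixel r from the principal point sees the ray r / f radians off the axis. A picture is of the moment at which its call begins. There is no depth.
- r.sign_off(): hands the job in; it is judged then, once.
The state is a dict: "clock": time; "qpos": joint angles; "qvel": joint speeds; "joint_efforts": joint torques, N m; "eef_pos": TCP position; "tcp_rot": TCP orientation; "contact_force": force on the tool from outside, world axes, zero at the start; "wrist_torque": the same for the moment, N m; "opening": opening from 0.0 (shut) to 1.0 (fully open); "grasp_force": force on a finger pad.
Only numpy, scipy, OpenCV 4.12 (cv2) and the standard library are available. Lean on these libraries where they do the work, as an engineer would, in place of code of your own. Each camera call takes 0.05 s, during which the arm holds its last target. There are 200 camera calls.

## Working session

There is one attempt and no reset: what is moved stays moved. The work goes in short steps, Python scripts to look and compute and a tool call to move; the robot and the scene stay as the last step left them, time stands still between calls to the robot, and variables do not carry over. Pictures are saved under pics/ and viewed, at most 14 in all, crops included, and the job is handed in when it is done.

Besides the shell and the picture viewer there is one more tool, called after "Emit:" in YAML: its name, and indented under it one key for each argument. send_rows: Moves the arm, as the interface text tells. Its arguments: {"type":"object","properties":{"targets":{"type":"array"},"grip_force":{"type":"number"}},"required":["targets"]}

```bash
mkdir -p pics; cat > h.py <<'E'
import numpy as np, cv2
from scipy.spatial.transform import Rotation as R
from rig import r, cams
def grab(n,f):
    d=cams.grab_frame(n); cv2.imwrite('pics/'+f,d['color']); 
    return d
E
python3 - <<'E'
from h import *
print(r.sense())
import pickle
D={}
for n in ('top','scene'):
    d=grab(n,n+'0.png'); D[n]=d
    print({k:v for k,v in d.items() if k!='color'})
pickle.dump(D,open('d0.pkl','wb'))
E
```

```text
{'clock': 0.0, 'qpos': array([-1.14135204e+00,  3.53656678e-01,  1.63411559e+00,  1.88167543e-05,
        1.15517375e+00, -2.38323285e-03]), 'qvel': array([ 0.00093541,  0.00062074, -0.00037774,  0.00076763, -0.00017429,
       -0.00065349]), 'joint_efforts': array([ 1.63551613e-03, -6.05245829e+01, -3.42068553e+01, -4.85299233e-05,
        9.56005213e-03,  7.42062753e-06]), 'eef_pos': array([ 261.3907786 , -567.16830435,  201.36430239]), 'tcp_rot': array([-3.14023933e+00, -2.04298248e-05,  4.31819898e-01]), 'contact_force': array([ 0.27355767, -0.77886261,  0.07424745]), 'wrist_torque': array([-0.05171027, -0.01811043,  0.03848628]), 'grasp_force': 0.0, 'opening': 0.9989570752753051}
{'fx': 571.5412788786572, 'fy': 571.5412788786572, 'cx': 320.68159937805507, 'cy': 242.94548359624508, 'xyz': array([ 348.89784338,  -25.47382243, 1757.28567153]), 'attitude': array([-3.00957491e+00,  1.75403382e-03, -1.56899452e+00])}
{'fx': 571.2435984512255, 'fy': 571.2435984512255, 'cx': 315.32158363588104, 'cy': 240.25769996397946, 'xyz': array([1204.35113333, -932.39505047, 1430.96466647]), 'attitude': array([-2.44790519, -0.01486819,  0.62662715])}
```

View pics/top0.png

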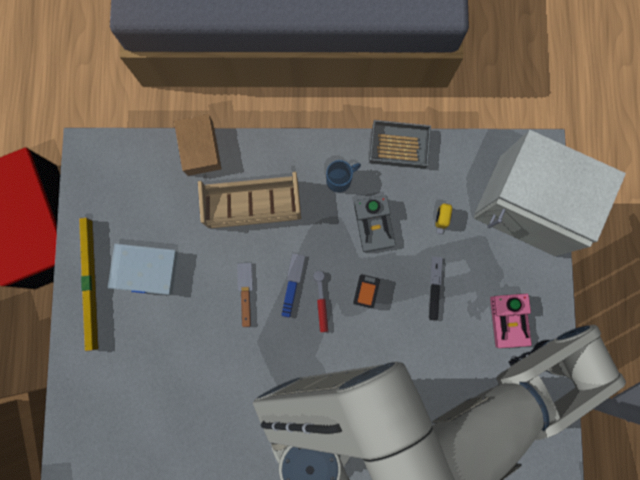

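View pics/scene0.png

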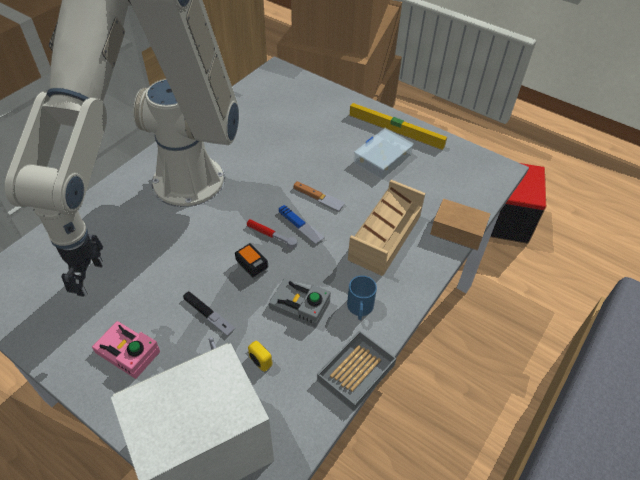

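Top view: filling knife (245,295), scraper (291,287), pry bar (435,289), red ratchet (321,300), battery (367,291), grey charger (375,222), pink decoy (512,320), rack (250,201). No chisel is visible so far. I'll enlarge to measure and check the object near the white box (495,220).

```bash
python3 - <<'E'
import cv2,pickle
import numpy as np
D=pickle.load(open('d0.pkl','rb'));t=D['top']['color'];s=D['scene']['color']
def crop(im,x,y,w,h,k):
    c=cv2.resize(im[y:y+h,x:x+w],None,fx=k,fy=k,interpolation=cv2.INTER_CUBIC)
    for i in range(0,w,20): cv2.putText(c,str(x+i),(i*k,10),0,.35,(0,255,255),1); cv2.line(c,(i*k,12),(i*k,18),(0,255,255),1)
    for j in range(0,h,20): cv2.putText(c,str(y+j),(0,j*k+4),0,.35,(0,255,255),1)
    return c
cv2.imwrite('pics/c1.png',crop(t,190,160,200,150,4))
cv2.imwrite('pics/c2.png',crop(t,340,160,200,150,4))
E
```

```text
(no output)
```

View pics/c1.png

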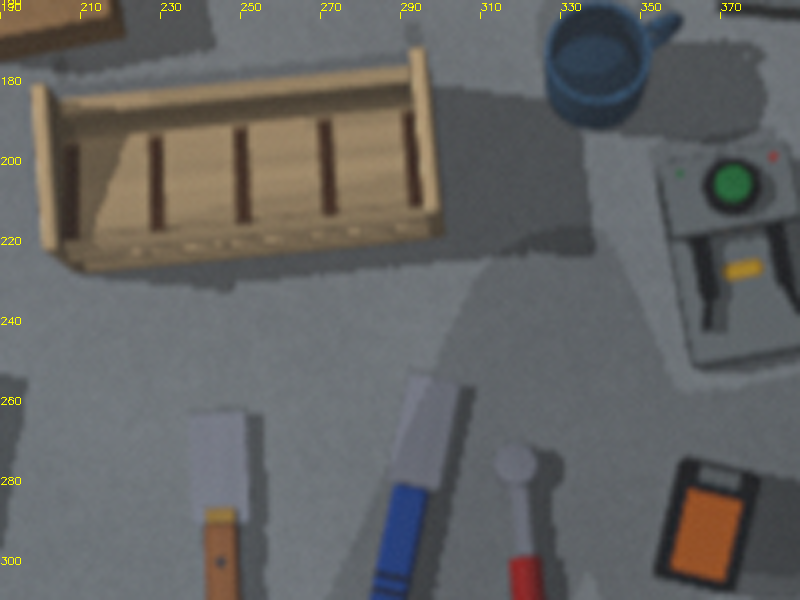

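View pics/c2.png

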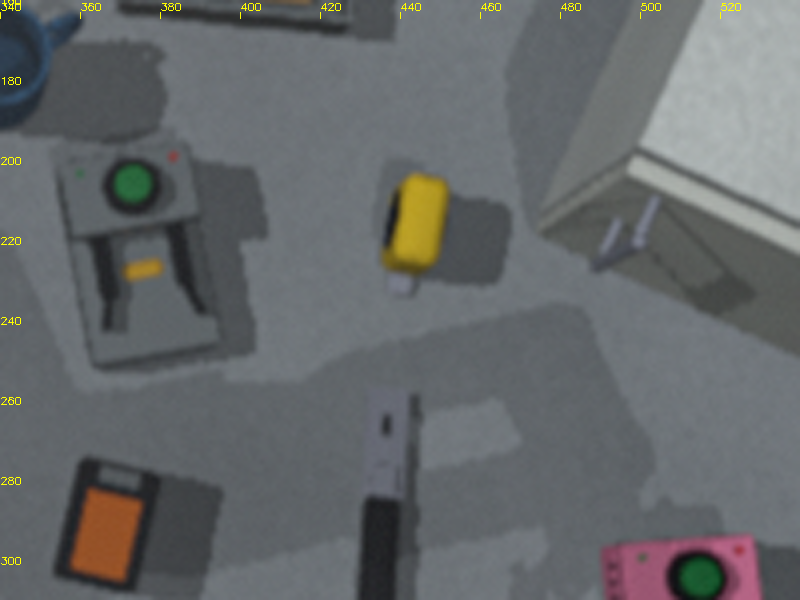

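Crops confirm: the item at (495,220) is the white box's handle, so no chisel; the charger with the grey body (373,206 button) is the real one, the pink (512,305) is the decoy. Now I'll convert to positions.

```bash
cat >> h.py <<'E'
def ray(d,u,v,fish=False):
    x=np.array([(u-d['cx'])/d['fx'],(v-d['cy'])/d['fy']])
    if fish:
        a=np.linalg.norm(x); c=np.r_[x*np.sin(a)/max(a,1e-9),np.cos(a)]
    else: c=np.r_[x,1.]
    return R.from_euler('xyz',d['attitude']).apply(c)
def at(d,u,v,z,fish=False):
    k=ray(d,u,v,fish); return d['xyz']+k*(z-d['xyz'][2])/k[2]
def proj(d,P,fish=False):
    c=R.from_euler('xyz',d['attitude']).inv().apply(np.array(P,float)-d['xyz'])
    n=c[...,:2]/c[...,2:]
    if fish:
        q=np.linalg.norm(c[...,:2],axis=-1,keepdims=True); n=c[...,:2]/q*np.arctan2(q,c[...,2:])
    return n*[d['fx'],d['fy']]+[d['cx'],d['cy']]
def move(pos,rpy):
    "rows needed from the current measured pose to the world pose"
    s=r.sense(); T=R.from_euler('xyz',s['tcp_rot'])
    print('shift m',np.round(T.inv().apply(np.array(pos)-s['eef_pos'])/1000,4),'turn',np.round((T.inv()*R.from_euler('xyz',rpy)).as_rotvec(),4))
E
python3 - <<'E'
from h import *
import pickle
t=pickle.load(open('d0.pkl','rb'))['top']
for n,u,v,z in [('fk tip',244.6,262.5,11),('fk bl',245,288,11),('fk end',246,326,15),('sc tip',298.5,255,11),('sc bl',292.5,281.8,15),('sc end',287,316,15),
 ('pb tip',437.75,257.5,11),('pb bl',436,284,15),('pb end',434,319,15),('bat a',361.2,274.5,55),('bat b',380,278.8,55),('bat c',372.5,308,55),('bat d',353.8,304.5,55),
 ('button',373,206,65),('deckL',363.8,252,34),('deckR',394.5,245.5,34),('catch',375.5,227,35),
 ('rackL back',200,181,115),('rackL front',202.5,222,115),('rackR back',294.3,172,115),('rackR front',298.5,213,115),('ratchet h',319,276,20),('ratchet e',323,330,20)]:
    print(n,np.round(at(t,u,v,z),1)[:2])
E
```

```text
fk tip [519.9 211.4]
fk bl [441.8 208.7]
fk end [327.1 202.9]
sc tip [543.3  46.1]
sc bl [460.7  63.7]
sc end [357.2  79.5]
pb tip [ 536.3 -381.6]
pb bl [ 454.7 -373.4]
pb end [ 349.  -364.7]
bat a [ 480.2 -143.1]
bat b [ 467.5 -199. ]
bat c [ 381.  -175.8]
bat d [ 391.2 -120.5]
button [ 686.1 -179.5]
deckL [ 550.2 -152.9]
deckR [ 570.2 -246.4]
catch [ 626.9 -189.2]
rackL back [750.3 333.2]
rackL front [628.  322.3]
rackR back [777.8  55.9]
rackR front [655.1  42.7]
ratchet h [478.1 -17.1]
ratchet e [315.7 -29.5]
```

```bash
python3 - <<'E'
from h import *
move([520,-175,330],[np.pi,0,0])
E
```

```text
shift m [ 0.3991 -0.2481 -0.1283] turn [-1.300e-03  3.000e-04  4.318e-01]
```

Emit:
send_rows:
  targets: [0.04, -0.025, -0.06, 0, 0, 0.05, 1, 0.399, -0.248, -0.128, 0, 0, 0.432, 1, 0.399, -0.248, -0.128, 0, 0, 0.432, 1, 0.399, -0.248, -0.128, 0, 0, 0.432, 1, 0.399, -0.248, -0.128, 0, 0, 0.432, 1, 0.399, -0.248, -0.128, 0, 0, 0.432, 1, 0.399, -0.248, -0.128, 0, 0, 0.432, 1, 0.399, -0.248, -0.128, 0, 0, 0.432, 1, 0.399, -0.248, -0.128, 0, 0, 0.432, 1, 0.399, -0.248, -0.128, 0, 0, 0.432, 1, 0.399, -0.248, -0.128, 0, 0, 0.432, 1, 0.399, -0.248, -0.128, 0, 0, 0.432, 1]

```text
clock: 1.1
eef_pos: [520.7, -173.4, 330.4]
tcp_rot: [-3.142, 0.0, -0.0]
contact_force: [0.9, -1.3, -0.2]
opening: 1.006
grasp_force: 0.0
```

```bash
python3 - <<'E'
from h import *
import pickle
d=grab('wrist','w1.png'); pickle.dump(d,open('w1.pkl','wb'))
print({k:v for k,v in d.items() if k!='color'})
print(np.round(proj(d,[[430,-160,55],[560,-200,34],[685,-178,66]],True)))
E
```

```text
{'fx': 371.64829954431775, 'fy': 371.64829954431775, 'cx': 317.5041197295145, 'cy': 238.5003638190412, 'xyz': array([ 603.24194844, -173.55927533,  502.76243815]), 'attitude': array([ 2.81270343e+00,  5.49368075e-04, -1.57085844e+00])}
[[307. 253.]
 [339. 151.]
 [322.  48.]]
```

View pics/w1.png

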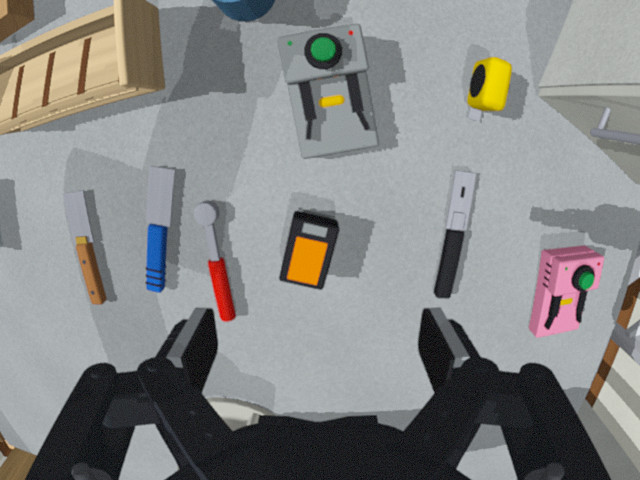

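Wrist view shows battery (309,249), grey charger with button (323,50), catch (331,101). The battery's grey patch is at its charger-side end. I'll enlarge.

```bash
python3 - <<'E'
import cv2
im=cv2.imread('pics/w1.png')
def crop(im,x,y,w,h,k):
    c=cv2.resize(im[y:y+h,x:x+w],None,fx=k,fy=k,interpolation=cv2.INTER_CUBIC)
    for i in range(0,w,10): cv2.putText(c,str(x+i),(i*k,10),0,.33,(0,0,255),1); cv2.line(c,(i*k,12),(i*k,18),(0,0,255),1)
    for j in range(0,h,10): cv2.putText(c,str(y+j),(0,j*k+4),0,.33,(0,0,255),1)
    return c
import numpy as np
a=crop(im,270,15,120,150,4); b=crop(im,275,200,75,150//1,4)[:600]
cv2.imwrite('pics/c3.png',np.hstack([a,b]))
E
```

```text
(no output)
```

View pics/c3.png

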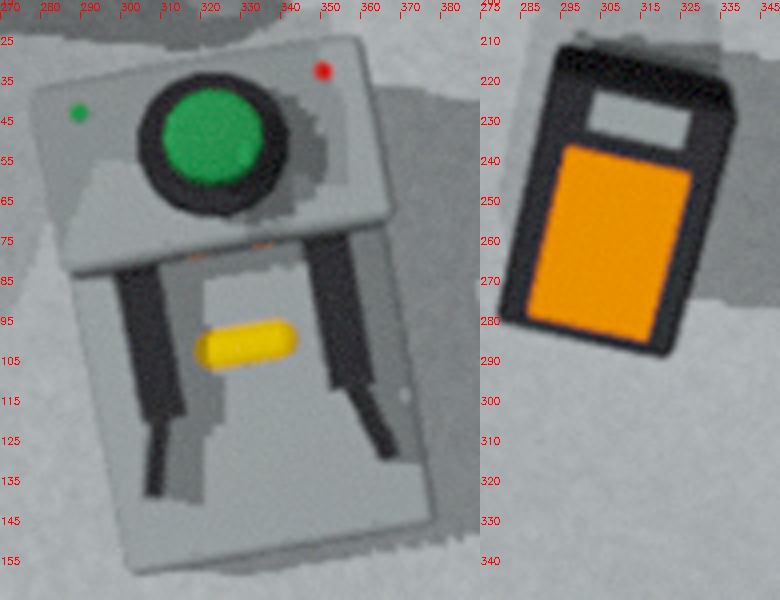

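```bash
python3 - <<'E'
from h import *
import pickle
d=pickle.load(open('w1.pkl','rb'))
def A(u,v,z): return at(d,u,v,z,True)[:2]
from scipy.optimize import least_squares
def fit(pts,x0):
    pts=[(np.array(l),A(u,v,z)) for l,u,v,z in pts]
    def f(p,l): c,s=np.cos(p[2]),np.sin(p[2]); return np.array([p[0]+c*l[0]-s*l[1],p[1]+s*l[0]+c*l[1]])
    s=least_squares(lambda p:np.concatenate([f(p,l)-w for l,w in pts]),x0)
    print(np.round(s.x,3)); print(np.round(s.fun.reshape(-1,2),1).tolist())
fit([((-77.5,50),302.5,158.3,34),((-77.5,-50),378,145,34),((77.5,50),278,38,60),((77.5,-50),359.3,24.3,60),((18,50),288,83,60),((18,-50),368,68.8,60),((-11,0),331.8,101.3,36)],[636,-183,.17])
fit([((46,31),293.3,218.8,55),((46,-31),338.8,230,55),((-46,31),280,279.5,55),((-46,-31),322,288.8,55)],[430,-160,-.25])
print('button',A(323.3,49,68))
print('rail ends',A(310.8,119.5,46.5),A(358,112,46.5))
E
```

```text
[ 6.33604e+02 -1.88584e+02  1.83000e-01]
[[-1.8, 0.9], [-1.5, -2.2], [1.9, 2.0], [2.7, -1.6], [-1.2, 2.8], [-0.9, -2.2], [0.7, 0.3]]
[ 4.27500e+02 -1.61461e+02 -2.41000e-01]
[[3.1, 0.6], [3.0, -2.3], [-2.4, 2.9], [-3.6, -1.3]]
button [ 682.8223807  -179.92376702]
rail ends [ 599.29154378 -165.21661453] [ 609.08340099 -222.25337714]
```

Emit:
send_rows:
  targets: [-0.093, -0.012, 0.23, 0, 0, 0.241, 1, -0.093, -0.012, 0.23, 0, 0, 0.241, 1, -0.093, -0.012, 0.23, 0, 0, 0.241, 1, -0.093, -0.012, 0.23, 0, 0, 0.241, 1, -0.093, -0.012, 0.23, 0, 0, 0.241, 1, -0.093, -0.012, 0.23, 0, 0, 0.241, 1, -0.093, -0.012, 0.23, 0, 0, 0.241, 1, -0.093, -0.012, 0.27, 0, 0, 0.241, 1, -0.093, -0.012, 0.3, 0, 0, 0.241, 1, -0.093, -0.012, 0.31, 0, 0, 0.241, 1, -0.093, -0.012, 0.31, 0, 0, 0.241, 1, -0.093, -0.012, 0.31, 0, 0, 0.241, 1]

```text
clock: 2.15
eef_pos: [428.3, -163.8, 21.2]
tcp_rot: [3.142, -0.0, -0.241]
contact_force: [-0.1, -0.6, 0.5]
opening: 1.0
grasp_force: 0.0
```

Emit:
send_rows:
  targets: [0, 0, 0, 0, 0, 0, -1, 0, 0, 0, 0, 0, 0, -1, 0, 0, 0, 0, 0, 0, -1, 0, 0, 0, 0, 0, 0, -1, 0, 0, 0, 0, 0, 0, -1, 0, 0, 0, 0, 0, 0, -1, 0, 0, 0, 0, 0, 0, -1, 0, 0, 0, 0, 0, 0, -1, 0, 0, 0, 0, 0, 0, -1, 0, 0, 0, 0, 0, 0, -1]
  grip_force: 50

```text
clock: 2.98
eef_pos: [432.1, -165.2, 25.6]
tcp_rot: [3.14, -0.01, -0.241]
contact_force: [-6.8, 3.5, 62.4]
opening: 0.0
grasp_force: 31.5
```

```bash
python3 - <<'E'
from h import *
d=grab('wrist','w2.png')
E
```

```text
(no output)
```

View pics/w2.png

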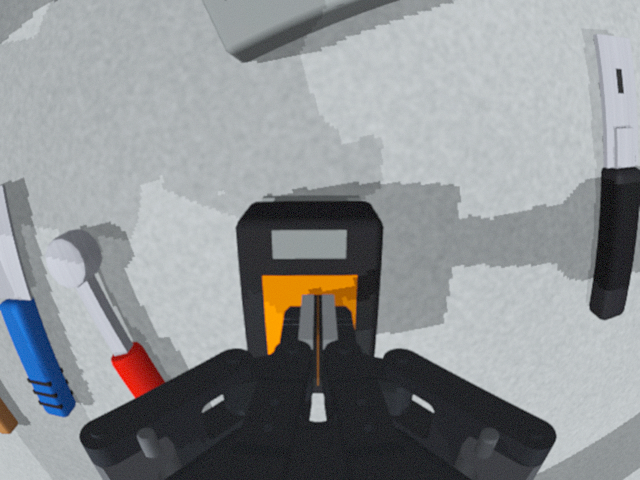

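```bash
python3 - <<'E'
from h import *
d=cams.grab_frame('wrist'); s=r.sense(); print(d['xyz'],s['eef_pos'],s['opening'],s['contact_force'],s['grasp_force'])
print('tcp px',proj(d,[s['eef_pos']],True), 'old battery corners px',np.round(proj(d,[[427.5+np.cos(-.241)*a-np.sin(-.241)*b,-161.5+np.sin(-.241)*a+np.cos(-.241)*b,55] for a,b in((46,31),(46,-31),(-46,31))],True)))
for z in (0,55): print(z,[np.round(at(d,u,v,z,True)[:2]) for u,v in((238,222),(382,222))])
E
```

```text
[ 510.54416481 -184.51514884  198.76629621] [ 432.06144233 -165.21320937   25.58563919] 0.0015709949978458834 [-7.68342908  2.944332   63.34582916] 31.51201259577647
tcp px [[317.10011833 282.26585488]] old battery corners px [[235. 222.]
 [387. 221.]
 [252. 395.]]
0 [array([ 467., -128.]), array([ 448., -207.])]
55 [array([ 479., -144.]), array([ 465., -200.])]
```

```bash
python3 - <<'E'
from h import *
d=cams.grab_frame('wrist'); s=r.sense()
T=R.from_euler('xyz',s['tcp_rot'])
for k in (0,-10,-20,-30,-40): print(k,np.round(proj(d,[s['eef_pos']+T.apply([0,0,k])],True)))
e=cams.grab_frame('scene'); c=proj(e,[s['eef_pos']])[0].astype(int); print(c)
im=e['color'][max(c[1]-80,0):c[1]+60,c[0]-90:c[0]+90]
cv2.imwrite('pics/s2.png',cv2.resize(im,None,fx=4,fy=4,interpolation=cv2.INTER_CUBIC))
E
```

```text
0 [[317. 282.]]
-10 [[317. 291.]]
-20 [[317. 301.]]
-30 [[317. 312.]]
-40 [[317. 324.]]
[251 263]
```

View pics/s2.png

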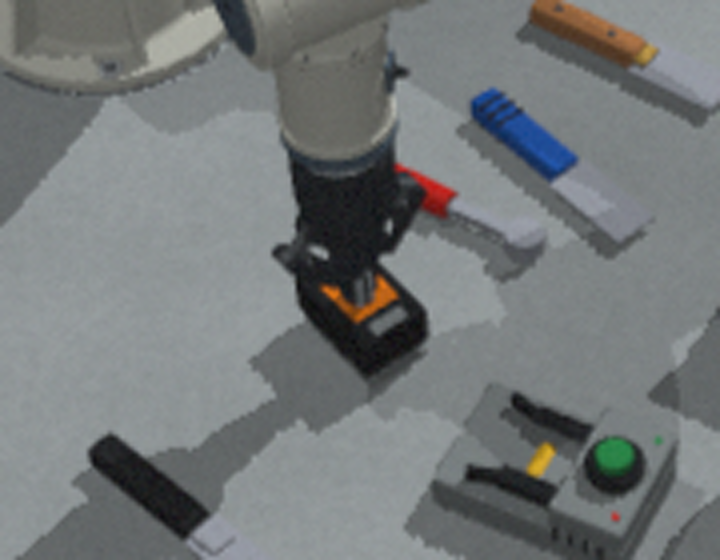

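The fingers are shut at the battery's middle rather than on its sides, with 62 N upward. I'll lift straight out gently and look again.

Emit:
send_rows:
  targets: [0, 0, -0.005, 0, 0, 0, -1, 0, 0, -0.01, 0, 0, 0, -1, 0, 0, -0.015, 0, 0, 0, -1, 0, 0, -0.02, 0, 0, 0, -1, 0, 0, -0.025, 0, 0, 0, -1, 0, 0, -0.03, 0, 0, 0, -1, 0, 0, -0.035, 0, 0, 0, -1, 0, 0, -0.04, 0, 0, 0, -1]
  grip_force: 20

```text
clock: 3.85
eef_pos: [427.0, -163.3, 60.4]
tcp_rot: [-3.142, 0.0, -0.241]
contact_force: [0.1, -0.0, -0.1]
opening: -0.001
grasp_force: 0.0
```

Emit:
send_rows:
  targets: [0, 0, -0.04, 0, 0, 0, -1, 0, 0, -0.08, 0, 0, 0, 1, 0, 0, -0.12, 0, 0, 0, 1, 0, 0, -0.16, 0, 0, 0, 1, -0.05, 0, -0.2, 0, 0, 0, 1, -0.05, 0, -0.2, 0, 0, 0, 1, -0.05, 0, -0.2, 0, 0, 0, 1, -0.05, 0, -0.2, 0, 0, 0, 1]

```text
clock: 4.52
eef_pos: [378.6, -151.6, 261.1]
tcp_rot: [3.141, -0.003, -0.241]
contact_force: [1.4, 0.2, 0.2]
opening: 0.976
grasp_force: 0.0
```

```bash
cat >> h.py <<'E'
def orange(d,fish=True,z=55):
    h=cv2.cvtColor(d['color'],cv2.COLOR_BGR2HSV); m=cv2.inRange(h,(8,200,140),(18,255,255))
    n,l,st,c=cv2.connectedComponentsWithStats(m); i=1+np.argmax(st[1:,4])
    p=np.argwhere(l==i)[:,::-1]; w=np.array([at(d,u,v,z,fish)[:2] for u,v in p],np.float32)
    print('orange',w.mean(0),cv2.minAreaRect(w))
E
python3 - <<'E'
from h import *
import pickle
orange(pickle.load(open('w1.pkl','rb')))
d=cams.grab_frame('wrist'); pickle.dump(d,open('w3.pkl','wb')); orange(d); print(r.sense()['eef_pos'])
orange(pickle.load(open('d0.pkl','rb'))['top'],False)
orange(cams.grab_frame('top'),False)
im=d['color']; cv2.imwrite('pics/w3.png',im)
E
```

```text
orange [ 421.25778 -158.99687] ((419.33538818359375, -158.7113037109375), (40.92662811279297, 61.2871208190918), 76.28167724609375)
orange [ 421.1614  -158.68213] ((420.3923645019531, -158.7060546875), (40.2508544921875, 60.13838195800781), 76.6164321899414)
[ 378.77933766 -151.51596285  260.25179733]Traceback (most recent call last):
  File "<stdin>", line 5, in <module>
  File "h.py", line 27, in orange
    n,l,st,c=cv2.connectedComponentsWithStats(m); i=1+np.argmax(st[1:,4])
                                                      ~~~~~~~~~^^^^^^^^^^
    return _wrapfunc(a, 'argmax', axis=axis, out=out, **kwds)
    return bound(*args, **kwds)
ValueError: attempt to get argmax of an empty sequence
```

Battery unmoved (orange centre still 421,-159). Retry the grasp, closing the fingers in small steps and watching the force.

Emit:
send_rows:
  targets: [0.03, -0.001, 0.04, 0, 0, 0, 1, 0.05, -0.002, 0.08, 0, 0, 0, 1, 0.05, -0.002, 0.12, 0, 0, 0, 1, 0.05, -0.002, 0.16, 0, 0, 0, 1, 0.05, -0.002, 0.18, 0, 0, 0, 1, 0.05, -0.002, 0.2, 0, 0, 0, 1, 0.05, -0.002, 0.22, 0, 0, 0, 1, 0.05, -0.002, 0.235, 0, 0, 0, 1, 0.05, -0.002, 0.24, 0, 0, 0, 1, 0.05, -0.002, 0.24, 0, 0, 0, 1, 0.05, -0.002, 0.24, 0, 0, 0, 1]

```text
clock: 5.48
eef_pos: [427.6, -161.4, 19.6]
tcp_rot: [-3.141, 0.001, -0.241]
contact_force: [0.2, -0.4, 0.3]
opening: 1.002
grasp_force: 0.0
```

Emit:
send_rows:
  targets: [0, 0, 0, 0, 0, 0, 0.7, 0, 0, 0, 0, 0, 0, 0.6, 0, 0, 0, 0, 0, 0, 0.55, 0, 0, 0, 0, 0, 0, 0.5, 0, 0, 0, 0, 0, 0, 0.5]
  grip_force: 40

```text
clock: 5.9
eef_pos: [427.9, -161.6, 20.6]
tcp_rot: [3.141, -0.001, -0.241]
contact_force: [0.0, -0.2, 0.2]
opening: 0.751
grasp_force: 0.0
```

Emit:
send_rows:
  targets: [0, 0, 0, 0, 0, 0, 0.45, 0, 0, 0, 0, 0, 0, 0.4, 0, 0, 0, 0, 0, 0, 0.35, 0, 0, 0, 0, 0, 0, 0.3, 0, 0, 0, 0, 0, 0, 0.3]

```text
clock: 6.32
eef_pos: [428.7, -161.7, 21.6]
tcp_rot: [-3.142, -0.002, -0.242]
contact_force: [-2.6, 1.6, 22.1]
opening: 0.653
grasp_force: 11.0
```

```bash
python3 - <<'E'
from h import *
d=cams.grab_frame('wrist'); e=cams.grab_frame('scene')
a=cv2.resize(d['color'][180:400,200:440],None,fx=1.8,fy=1.8); 
b=cv2.resize(e['color'][190:300,195:290],None,fx=3.6,fy=3.6,interpolation=cv2.INTER_CUBIC)[:396]
cv2.imwrite('pics/w4.png',np.hstack([a,b]))
T=R.from_euler('xyz',r.sense()['tcp_rot']);p=r.sense()['eef_pos']
for y in (0,):
  for k in (0,-13,-32): print(k,np.round(proj(d,[p+T.apply([x,sy*28,k]) for x in(11,-11) for sy in(1,-1)],True)).tolist())
E
```

```text
0 [[372.0, 262.0], [262.0, 262.0], [370.0, 301.0], [264.0, 301.0]]
-13 [[376.0, 273.0], [258.0, 273.0], [373.0, 313.0], [261.0, 313.0]]
-32 [[383.0, 291.0], [251.0, 291.0], [379.0, 334.0], [255.0, 334.0]]
```

View pics/w4.png

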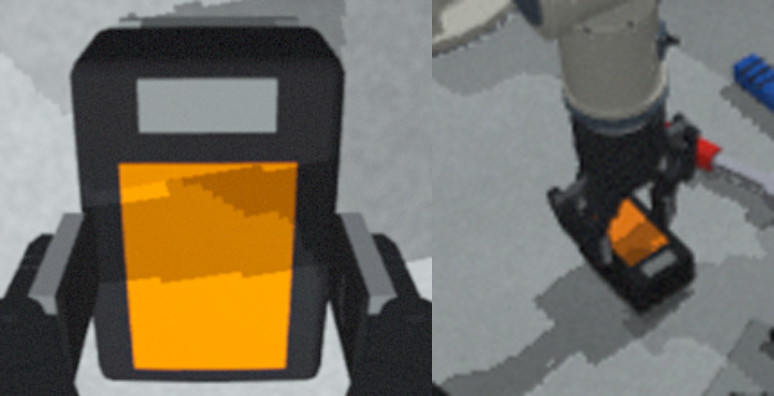

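Pads sit at the battery's top edge, not alongside: both contacts and pixels put the real fingertips about 30 mm behind the reported TCP. I'll open, go 28 mm deeper while watching the force, and close again.

Emit:
send_rows:
  targets: [0, 0, 0, 0, 0, 0, 1, 0, 0, 0, 0, 0, 0, 1, 0, 0, 0, 0, 0, 0, 1, 0, 0, 0, 0, 0, 0, 1, 0, 0, 0.007, 0, 0, 0, 1, 0, 0, 0.014, 0, 0, 0, 1, 0, 0, 0.021, 0, 0, 0, 1, 0, 0, 0.028, 0, 0, 0, 1, 0, 0, 0.028, 0, 0, 0, 1]
  grip_force: 40

```text
clock: 7.17
eef_pos: [426.5, -161.0, -9.6]
tcp_rot: [-3.141, 0.003, -0.241]
contact_force: [-0.4, 0.6, 0.2]
opening: 1.001
grasp_force: 0.0
```

Emit:
send_rows:
  targets: [0, 0, 0, 0, 0, 0, 0.6, 0, 0, 0, 0, 0, 0, 0.5, 0, 0, 0, 0, 0, 0, 0.4, 0, 0, 0, 0, 0, 0, 0.3, 0, 0, 0, 0, 0, 0, 0.2, 0, 0, 0, 0, 0, 0, 0.2]

```text
clock: 7.67
eef_pos: [427.7, -161.5, -7.7]
tcp_rot: [3.142, -0.0, -0.241]
contact_force: [-0.4, 0.7, -0.1]
opening: 0.722
grasp_force: 44.1
```

Real grasp now: opening 0.722 (61 mm) and 44 N, matching the 62 mm battery. Lift and carry to in front of the rails.

Emit:
send_rows:
  targets: [0, 0, -0.02, 0, 0, 0, 0, 0, 0, -0.05, 0, 0, 0, 0, 0, 0, -0.07, 0, 0, 0, 0, 0.03, 0.002, -0.07, 0, 0, -0.1, 0, 0.06, 0.005, -0.07, 0, 0, -0.2, 0, 0.09, 0.007, -0.07, 0, 0, -0.3, 0, 0.12, 0.009, -0.07, 0, 0, -0.4, 0, 0.1317, 0.0109, -0.07, 0, 0, -0.424, 0, 0.1317, 0.0109, -0.07, 0, 0, -0.424, 0, 0.1317, 0.0109, -0.07, 0, 0, -0.424, 0, 0.1317, 0.0109, -0.07, 0, 0, -0.424, 0]
  grip_force: 60

```text
clock: 8.58
eef_pos: [551.3, -202.9, 61.5]
tcp_rot: [-3.14, 0.002, 0.182]
contact_force: [-0.6, -0.6, -3.0]
opening: 0.712
grasp_force: 69.5
```

```bash
python3 - <<'E'
from h import *
import pickle
d=cams.grab_frame('wrist'); pickle.dump(d,open('w5.pkl','wb'))
s=r.sense(); print(s['eef_pos'],s['tcp_rot'],s['opening'],s['grasp_force'])
orange(d,True,s['eef_pos'][2]+7.7+55)
x,y=.9833,.182
C=np.array([633.6,-188.6])
P=lambda a,b,z:[C[0]+a*x-b*y,C[1]+a*y+b*x,z]
for n,p in dict(catch=P(-11,0,36),fl=P(-77.5,50,34),fr=P(-77.5,-50,34),hl=P(18,50,60),hr=P(18,-50,60),bl=P(77.5,50,60),br=P(77.5,-50,60)).items(): print(n,np.round(proj(d,[p],True)[0],1))
cv2.imwrite('pics/w5.png',cv2.resize(d['color'][0:300,140:500],None,fx=2,fy=2,interpolation=cv2.INTER_CUBIC))
E
```

```text
[ 551.27534126 -202.89644203   61.63646534] [-3.14055943e+00  1.69621285e-03  1.81934296e-01] 0.714784083058063 69.50883150100708
orange [ 531.26385 -204.53877] ((540.5795288085938, -204.99659729003906), (47.81686782836914, 40.64091110229492), 10.506153106689453)
catch [319.2 134.8]
fl [233.8 251.8]
fr [404.5 251.7]
hl [212.2  79.9]
hr [426.1  79.9]
bl [214.1 -35.1]
br [423.9 -35.1]
```

View pics/w5.png

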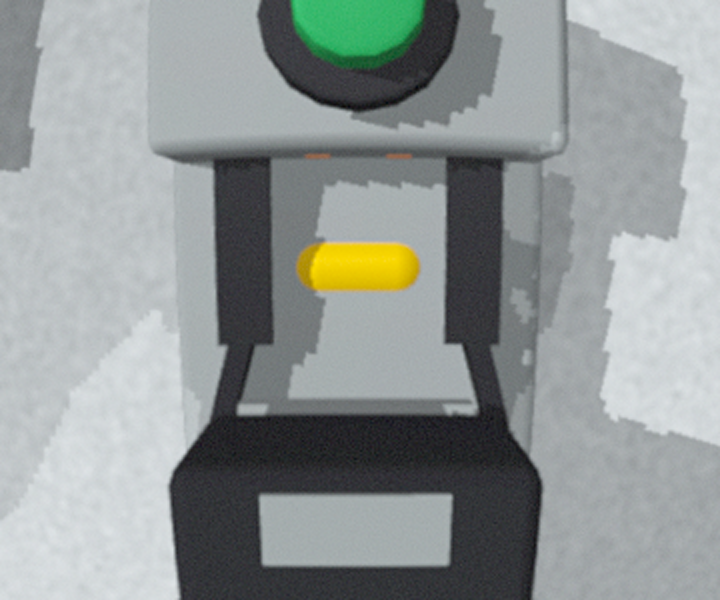

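View: rails' centre line at u=319, catch (319,133), battery centre u=318: aligned within 1 mm and yaw straight. Lower on to the deck, then slide.

Emit:
send_rows:
  targets: [0, 0.0008, 0.01, 0, 0, 0, 0, 0, 0.0008, 0.02, 0, 0, 0, 0, 0, 0.0008, 0.028, 0, 0, 0, 0, 0, 0.0008, 0.032, 0, 0, 0, 0, 0, 0.0008, 0.034, 0, 0, 0, 0, 0, 0.0008, 0.0345, 0, 0, 0, 0, 0, 0.0008, 0.0345, 0, 0, 0, 0]

```text
clock: 9.22
eef_pos: [553.0, -204.3, 27.4]
tcp_rot: [-3.141, 0.0, 0.183]
contact_force: [-0.5, 0.7, -2.3]
opening: 0.715
grasp_force: 69.6
```

Emit:
send_rows:
  targets: [0.004, 0, 0, 0, 0, 0, 0, 0.008, 0, 0, 0, 0, 0, 0, 0.012, 0, 0, 0, 0, 0, 0, 0.016, 0, 0, 0, 0, 0, 0, 0.02, 0, 0, 0, 0, 0, 0, 0.024, 0, 0, 0, 0, 0, 0, 0.024, 0, 0, 0, 0, 0, 0]

```text
clock: 9.8
eef_pos: [577.8, -199.8, 28.0]
tcp_rot: [3.141, -0.001, 0.183]
contact_force: [0.4, 1.2, 2.7]
opening: 0.715
grasp_force: 70.1
```

Emit:
send_rows:
  targets: [0.004, 0, 0, 0, 0, 0, 0, 0.008, 0, 0, 0, 0, 0, 0, 0.012, 0, 0, 0, 0, 0, 0, 0.014, 0, 0, 0, 0, 0, 0, 0.014, 0, 0, 0, 0, 0, 0]

```text
clock: 10.22
eef_pos: [591.5, -197.4, 27.8]
tcp_rot: [3.141, -0.001, 0.183]
contact_force: [0.3, -0.1, 3.3]
opening: 0.714
grasp_force: 70.1
```

Emit:
send_rows:
  targets: [0.003, 0, 0, 0, 0, 0, 0, 0.006, 0, 0, 0, 0, 0, 0, 0.009, 0, 0, 0, 0, 0, 0, 0.012, 0, 0, 0, 0, 0, 0, 0.014, 0, 0, 0, 0, 0, 0, 0.015, 0, 0, 0, 0, 0, 0, 0.015, 0, 0, 0, 0, 0, 0]

```text
clock: 10.8
eef_pos: [605.2, -194.4, 27.1]
tcp_rot: [-3.141, 0.0, 0.183]
contact_force: [0.2, -0.0, -3.3]
opening: 0.719
grasp_force: 69.8
```

Emit:
send_rows:
  targets: [0.001, 0, 0, 0, 0, 0, 0, 0.0015, 0, 0, 0, 0, 0, 0, 0.002, 0, 0, 0, 0, 0, 0, 0.002, 0, 0, 0, 0, 0, 0]

```text
clock: 11.13
eef_pos: [606.6, -194.3, 27.4]
tcp_rot: [-3.141, 0.001, 0.183]
contact_force: [-2.2, -0.3, -3.5]
opening: 0.717
grasp_force: 69.8
```

Emit:
send_rows:
  targets: [0.001, 0, 0, 0, 0, 0, 0, 0.002, 0, 0, 0, 0, 0, 0, 0.003, 0, 0, 0, 0, 0, 0, 0.003, 0, 0, 0, 0, 0, 0]

```text
clock: 11.47
eef_pos: [606.4, -194.2, 27.4]
tcp_rot: [-3.14, 0.007, 0.183]
contact_force: [-15.0, -4.3, 6.6]
opening: 0.712
grasp_force: 70.7
```

Emit:
send_rows:
  targets: [-0.003, 0, 0, 0, 0, 0, 0, -0.005, 0, 0, 0, 0, 0, 0, -0.006, 0, 0, 0, 0, 0, 0, -0.006, 0, 0, 0, 0, 0, 0]

```text
clock: 11.8
eef_pos: [604.4, -194.8, 27.7]
tcp_rot: [3.141, -0.001, 0.183]
contact_force: [1.0, -0.4, -2.8]
opening: 0.712
grasp_force: 69.8
```

Emit:
send_rows:
  targets: [0.0015, 0, 0, 0, 0, 0, 0, 0.0025, 0, 0, 0, 0, 0, 0, 0.003, 0, 0, 0, 0, 0, 0, 0.002, 0, 0, 0, 0, 0, 1, 0.002, 0, 0, 0, 0, 0, 1, 0.002, 0, 0, 0, 0, 0, 1, 0.002, 0, 0, 0, 0, 0, 1, 0.002, 0, -0.03, 0, 0, 0, 1, 0.002, 0, -0.07, 0, 0, 0, 1, 0.002, 0, -0.1, 0, 0, 0, 1, 0.002, 0, -0.1, 0, 0, 0, 1]

```text
clock: 12.72
eef_pos: [610.4, -195.7, 134.5]
tcp_rot: [3.137, -0.009, 0.183]
contact_force: [0.5, -0.3, 0.3]
opening: 1.007
grasp_force: 0.0
```

```bash
python3 - <<'E'
from h import *
import pickle
d=cams.grab_frame('wrist'); pickle.dump(d,open('w6.pkl','wb'))
orange(d,True,34+55)
h=cv2.cvtColor(d['color'],cv2.COLOR_BGR2HSV); m=cv2.inRange(h,(55,120,60),(85,255,255))
n,l,st,c=cv2.connectedComponentsWithStats(m); i=1+np.argmax(st[1:,4]); print(st[i],c[i]); print(at(d,*c[i],68,True))
move([681.5,-180,55],[np.pi,0,.183]); print(r.sense()['eef_pos'])
E
```

```text
orange [ 626.4975  -193.20973] ((620.5778198242188, -191.6392822265625), (15.608078002929688, 40.38096618652344), 10.39712142944336)
[ 289  110   47   46 1639] [311.82306284 132.65344722]
[ 681.13831781 -179.23293984   68.        ]
shift m [ 0.0736 -0.0021  0.0771] turn [ 0.0035 -0.0066 -0.0002]
[ 608.99054614 -195.31815743  131.62991246]
```

Emit:
send_rows:
  targets: [0.037, -0.001, 0, 0, 0, 0, -1, 0.0735, -0.0015, 0, 0, 0, 0, -1, 0.0735, -0.0015, 0, 0, 0, 0, -1, 0.0735, -0.0015, 0, 0, 0, 0, -1, 0.0735, -0.0015, 0, 0, 0, 0, -1, 0.0735, -0.0015, 0, 0, 0, 0, -1, 0.0735, -0.0015, 0.03, 0, 0, 0, -1, 0.0735, -0.0015, 0.06, 0, 0, 0, -1, 0.0735, -0.0015, 0.078, 0, 0, 0, -1, 0.0735, -0.0015, 0.078, 0, 0, 0, -1, 0.0735, -0.0015, 0.078, 0, 0, 0, -1]

```text
clock: 13.68
eef_pos: [676.5, -179.8, 49.3]
tcp_rot: [-3.141, 0.002, 0.182]
contact_force: [-2.8, 0.7, 3.6]
opening: -0.001
grasp_force: 1.7
```

Emit:
send_rows:
  targets: [0, 0, 0.004, 0, 0, 0, -1, 0, 0, 0.008, 0, 0, 0, -1, 0, 0, 0.01, 0, 0, 0, -1, 0, 0, 0.01, 0, 0, 0, -1]

```text
clock: 14.02
eef_pos: [677.3, -180.1, 46.1]
tcp_rot: [3.141, -0.0, 0.182]
contact_force: [-20.4, 5.1, 49.8]
opening: 0.003
grasp_force: 24.7
```

Emit:
send_rows:
  targets: [0, 0, -0.006, 0, 0, 0, -1, 0, 0, -0.012, 0, 0, 0, -1, 0, 0, -0.012, 0, 0, 0, -1, 0, 0, -0.012, 0, 0, 0, -1]

```text
clock: 14.35
eef_pos: [678.1, -180.1, 52.0]
tcp_rot: [3.141, -0.001, 0.182]
contact_force: [1.3, -0.5, 2.7]
opening: 0.002
grasp_force: 0.9
```

```bash
python3 - <<'E'
from h import *
d=cams.grab_frame('wrist'); e=cams.grab_frame('scene'); s=r.sense(); print(s['eef_pos'],s['contact_force'])
c=proj(e,[s['eef_pos']])[0].astype(int)
a=cv2.resize(d['color'][150:450,170:470],(480,480)); b=cv2.resize(e['color'][c[1]-70:c[1]+50,c[0]-40:c[0]+40],(320,480),interpolation=cv2.INTER_CUBIC)
cv2.imwrite('pics/w7.png',np.hstack([a,b])); print(c)
E
```

```text
[ 678.12239493 -180.05593801   51.32411048] [ 1.19645812 -1.98818207  2.53705414]
[313 301]
```

View pics/w7.png

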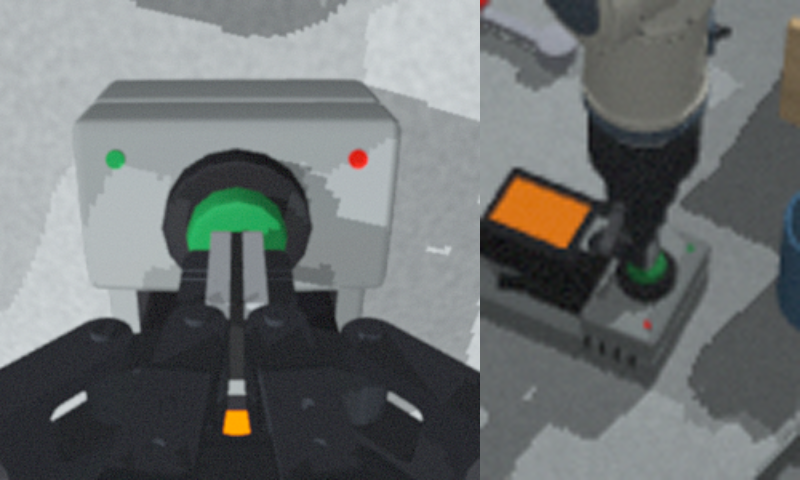

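The pads (shut) are on the green button but ~5 mm towards the robot from its centre. Lift, shift forward 5 mm and press again squarely.

Emit:
send_rows:
  targets: [0, 0, -0.008, 0, 0, 0, -1, 0.005, 0, -0.008, 0, 0, 0, -1, 0.005, 0, -0.008, 0, 0, 0, -1, 0.005, 0, -0.008, 0, 0, 0, -1, 0.005, 0, -0.008, 0, 0, 0, -1]

```text
clock: 14.87
eef_pos: [682.9, -178.5, 59.1]
tcp_rot: [-3.141, 0.001, 0.183]
contact_force: [-0.0, 0.1, -0.1]
opening: 0.004
grasp_force: 0.0
```

Emit:
send_rows:
  targets: [0, 0, 0.006, 0, 0, 0, -1, 0, 0, 0.008, 0, 0, 0, -1, 0, 0, 0.01, 0, 0, 0, -1, 0, 0, 0.01, 0, 0, 0, -1]

```text
clock: 15.2
eef_pos: [683.0, -178.7, 49.2]
tcp_rot: [-3.141, 0.0, 0.183]
contact_force: [0.1, 0.3, 3.3]
opening: 0.001
grasp_force: 1.7
```

Emit:
send_rows:
  targets: [0, 0, 0.001, 0, 0, 0, -1, 0, 0, 0.002, 0, 0, 0, -1, 0, 0, 0.003, 0, 0, 0, -1, 0, 0, 0.003, 0, 0, 0, -1]

```text
clock: 15.53
eef_pos: [683.1, -178.6, 46.9]
tcp_rot: [-3.142, 0.0, 0.183]
contact_force: [-2.0, 0.7, 4.8]
opening: 0.002
grasp_force: 2.5
```

Emit:
send_rows:
  targets: [0, 0, 0.001, 0, 0, 0, -1, 0, 0, 0.002, 0, 0, 0, -1, 0, 0, 0.003, 0, 0, 0, -1, 0, 0, 0.003, 0, 0, 0, -1]

```text
clock: 15.87
eef_pos: [683.2, -178.8, 46.6]
tcp_rot: [3.141, -0.0, 0.183]
contact_force: [-8.8, 2.5, 25.5]
opening: -0.005
grasp_force: 12.6
```

Button bottomed (4.8 N at full travel, then hard stop). Raise and move to view the rack and tools.

Emit:
send_rows:
  targets: [0, 0, -0.02, 0, 0, 0, -1, 0, 0, -0.05, 0, 0, 0, -1, 0, 0, -0.09, 0, 0, 0, 0, 0, 0, -0.12, 0, 0, 0, 1]

```text
clock: 16.2
eef_pos: [683.1, -178.8, 165.6]
tcp_rot: [3.141, -0.0, 0.183]
contact_force: [0.7, 0.1, -0.0]
opening: 0.27
grasp_force: 0.0
```

Emit:
send_rows:
  targets: [-0.12, -0.357, -0.163, 0, 0, 0.183, 1, -0.12, -0.357, -0.163, 0, 0, 0.183, 1, -0.12, -0.357, -0.163, 0, 0, 0.183, 1, -0.12, -0.357, -0.163, 0, 0, 0.183, 1, -0.12, -0.357, -0.163, 0, 0, 0.183, 1, -0.12, -0.357, -0.163, 0, 0, 0.183, 1, -0.12, -0.357, -0.163, 0, 0, 0.183, 1, -0.12, -0.357, -0.163, 0, 0, 0.183, 1, -0.12, -0.357, -0.163, 0, 0, 0.183, 1, -0.12, -0.357, -0.163, 0, 0, 0.183, 1, -0.12, -0.357, -0.163, 0, 0, 0.183, 1, -0.12, -0.357, -0.163, 0, 0, 0.183, 1]

```text
clock: 17.2
eef_pos: [499.8, 151.8, 327.3]
tcp_rot: [-3.141, -0.002, 0.003]
contact_force: [0.3, -0.6, 0.9]
opening: 1.001
grasp_force: 0.0
```

```bash
python3 - <<'E'
from h import *
import pickle
d=cams.grab_frame('wrist'); pickle.dump(d,open('w8.pkl','wb')); print(r.sense()['eef_pos'],r.sense()['tcp_rot'],d['xyz'])
orange(d,True,89)
im=d['color'][0:330,60:500]; k=1.8
c=cv2.resize(im,None,fx=k,fy=k,interpolation=cv2.INTER_CUBIC)
for i in range(0,440,20): cv2.putText(c,str(60+i),(int(i*k),8),0,.3,(0,0,255),1)
for j in range(20,330,20): cv2.putText(c,str(j),(0,int(j*k)+3),0,.3,(0,0,255),1)
cv2.imwrite('pics/w8.png',c)
E
```

```text
[500.01925805 150.71538404 326.49952392] [ 3.14120174e+00 -5.09305767e-04  1.49640305e-03] [582.01858054 151.80956421 499.83144668]
orange [ 598.71826 -195.65067] ((598.5277099609375, -196.14915466308594), (61.17221450805664, 41.846435546875), 11.320284843444824)
```

View pics/w8.png

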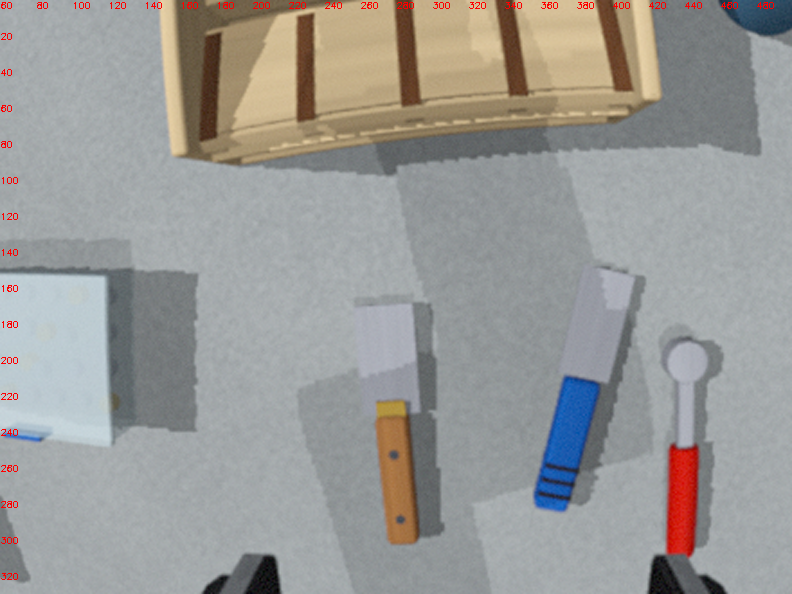

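View: rack strips' front ends at px (176,78),(230,67),(288,58),(347,53),(406,51); filling knife tip (273,169), end (284,302); scraper tip (402,150), end (366,281). Compute poses.

```bash
python3 - <<'E'
from h import *
import pickle
from scipy.optimize import least_squares
d=pickle.load(open('w8.pkl','rb'))
A=lambda X,Y,z: at(d,60+X/1.8,Y/1.8,z,True)[:2]
cl=A(172,153,115),A(660,98,115); print('front corners',cl,np.linalg.norm(cl[0]-cl[1]))
F=[(208,140),(306,121),(411,104),(517,95),(622,91)]
for z in (85,95,105): 
    P=np.array([A(*f,z) for f in F]); print(z,np.round(P,1).tolist(),np.round(np.linalg.norm(np.diff(P,axis=0),axis=1),1))
print('dash',[A(x,y,z) .round(1) for x,y in((250,153),(600,111)) for z in(65,75,80)])
for n,t,m,e,z in(('fk',(384,304),(391,402),(403,542),13),('sc',(615,271),(581,380),(551,503),13)):
    t,m,e=A(*t,11),A(*m,z),A(*e,z+2); v=t-e; print(n,t,m,e,'len',np.linalg.norm(v),'yaw',np.arctan2(v[1],v[0]),'origin est',e+65/194*v,t-129/194*v)
d0=pickle.load(open('d0.pkl','rb'))['top']
B=lambda X,Y,z: at(d0,190+X/4,160+Y/4,z)[:2]
print('top cam corners',[B(*p,115).round(1) for p in((34,86),(42,250),(428,48),(442,212))])
print('top strips z95',[B(*p,95).round(1) for p in((72,238),(157,230),(243,222),(330,213),(415,205))])
E
```

```text
front corners (array([625.28411985, 326.42848548]), array([653.24426061,  39.20120905])) 288.5849576754694
85 [[634.5, 314.3], [641.1, 249.1], [649.0, 184.1], [654.9, 120.0], [661.2, 55.0]] [65.5 65.5 64.4 65.3]
95 [[633.2, 310.4], [639.7, 246.8], [647.4, 183.3], [653.2, 120.8], [659.2, 57.3]] [63.9 63.9 62.8 63.8]
105 [[632.0, 306.4], [638.3, 244.4], [645.7, 182.5], [651.4, 121.5], [657.3, 59.6]] [62.3 62.4 61.3 62.2]
dash [array([625.3, 292.2]), array([624.3, 289. ]), array([623.8, 287.4]), array([650.3,  64.8]), array([648.7,  66.8]), array([647.9,  67.8])]
fk [513.54662599 210.59556692] [438.67252972 206.98835009] [319.54870558 201.19815105] len 194.2253962463402 yaw 0.04840297151017391 origin est [384.54800881 204.34676977] [384.54800881 204.34676977]
sc [540.06507223  40.15378536] [456.66851522  62.70543216] [355.29991908  81.27722697] len 189.28628916805334 yaw -0.21900168158259706 origin est [417.20576936  67.49875426] [417.20576936  67.49875426]
top cam corners [array([748.8, 337.6]), array([626.5, 328.1]), array([777.8,  48. ]), array([655.1,  36.9])]
top strips z95 [array([638.9, 310.5]), array([645. , 247.9]), array([651.1, 184.5]), array([657.9, 120.4]), array([664. ,  57.6])]
```

Rack fits well: pitch 63.9 at z=95, yaw 0.098, front centre (640,182.7). The scraper yaw is inconsistent, so I'll segment the handles for their axes.

```bash
cat >> h.py <<'E'
RNG=dict(sc=((105,150,60),(125,255,255)),fk=((8,120,60),(18,230,220)))
def handle(d,k,fish=True,z=20,near=None,rad=90):
    h=cv2.cvtColor(d['color'],cv2.COLOR_BGR2HSV); m=cv2.inRange(h,*RNG[k]) if k!='pb' else cv2.inRange(h,(0,0,0),(180,255,70))
    u0,v0=proj(d,[[*near,z]],fish)[0]; p=np.argwhere(m>0)[:,::-1]
    w=np.array([at(d,u,v,z,fish)[:2] for u,v in p],np.float32); w=w[np.hypot(*(w-near).T)<rad]
    c,s,a=cv2.minAreaRect(w); x0=w.mean(0); e=np.linalg.svd(w-x0,full_matrices=0)[2][0]; e=e*np.sign(e[0])
    pr=(w-x0)@e
    print(k,'n',len(w),'centroid',x0.round(1),'yaw',round(float(np.arctan2(e[1],e[0])),3),'rect',np.round(c,1),np.round(s,1),'ends',np.round(x0+e*np.percentile(pr,.5),1),np.round(x0+e*np.percentile(pr,99.5),1))
E
python3 - <<'E'
from h import *
import pickle
d=pickle.load(open('w8.pkl','rb')); t=cams.grab_frame('top'); t0=pickle.load(open('d0.pkl','rb'))['top']
for k,n in(('fk',(380,204)),('sc',(410,70))):
    handle(d,k,True,20,n)
    for q in(t0,t):
        try: handle(q,k,False,20,n)
        except Exception as e: print(e)
E
```

```text
fk n 1162 centroid [378.7 203.4] yaw 0.054 rect [381.9 203.6] [119.6  24.7] ends [322.6 200.4] [429.8 206.2]
fk n 207 centroid [383.6 205.5] yaw 0.06 rect [382.7 205.4] [106.1  19.2] ends [329.9 202.2] [435.5 208.6]
fk n 102 centroid [403.1 207.7] yaw 0.048 rect [403.8 207.4] [69.1 17.9] ends [369.2 206.1] [436.8 209.3]
sc n 1379 centroid [410.   73.2] yaw -0.198 rect [406.2  73.8] [ 28.5 107.9] ends [354.1  84.4] [458.6  63.5]
sc n 221 centroid [413.7  73.7] yaw -0.201 rect [409.2  74.3] [ 23.2 103.9] ends [358.9  84.9] [459.6  64.4]
sc n 194 centroid [417.9  72.9] yaw -0.185 rect [409.2  74.3] [ 22.1 103.9] ends [358.7  84. ] [459.8  65. ]
```

Emit:
send_rows:
  targets: [-0.04, -0.017, 0.03, 0, 0, -0.05, 1, -0.08, -0.035, 0.06, 0, 0, -0.053, 1, -0.11, -0.05, 0.09, 0, 0, -0.053, 1, -0.124, -0.0525, 0.13, 0, 0, -0.053, 1, -0.124, -0.0525, 0.17, 0, 0, -0.053, 1, -0.124, -0.0525, 0.21, 0, 0, -0.053, 1, -0.124, -0.0525, 0.25, 0, 0, -0.053, 1, -0.124, -0.0525, 0.29, 0, 0, -0.053, 1, -0.124, -0.0525, 0.32, 0, 0, -0.053, 1, -0.124, -0.0525, 0.34, 0, 0, -0.053, 1, -0.124, -0.0525, 0.35, 0, 0, -0.053, 1, -0.124, -0.0525, 0.352, 0, 0, -0.053, 1]

```text
clock: 18.3
eef_pos: [374.9, 201.3, -27.6]
tcp_rot: [3.139, 0.004, 0.051]
contact_force: [-0.6, -0.4, 0.3]
opening: 0.998
grasp_force: 0.0
```

Emit:
send_rows:
  targets: [0, 0, 0, 0, 0, 0, 0.5, 0, 0, 0, 0, 0, 0, 0, 0, 0, 0, 0, 0, 0, -0.2, 0, 0, 0, 0, 0, 0, -0.4, 0, 0, 0, 0, 0, 0, -0.6, 0, 0, 0, 0, 0, 0, -0.8, 0, 0, 0, 0, 0, 0, -1, 0, 0, 0, 0, 0, 0, -1]
  grip_force: 60

```text
clock: 18.97
eef_pos: [377.0, 203.5, -24.1]
tcp_rot: [-3.141, -0.002, 0.053]
contact_force: [-1.5, -3.0, 14.2]
opening: 0.291
grasp_force: 59.0
```

Gripped (24.7 mm, 59 N). Lift and work out the staging pose before slot 2.

Emit:
send_rows:
  targets: [0, 0, -0.01, 0, 0, 0, -1, 0, 0, -0.03, 0, 0, 0, -1, 0, 0, -0.06, 0, 0, 0, -1, 0, 0, -0.1, 0, 0, 0, -1, 0, 0, -0.13, 0, 0, 0, -1, 0, 0, -0.13, 0, 0, 0, -1, 0, 0, -0.13, 0, 0, 0, -1]

```text
clock: 19.55
eef_pos: [377.4, 203.8, 106.9]
tcp_rot: [-3.14, -0.004, 0.053]
contact_force: [-0.1, 0.1, -1.8]
opening: 0.29
grasp_force: 59.9
```

```bash
cat >> h.py <<'E'
def slot(i,ox,oz,x,yaw=.098,z=-11,lat=0):
    "ox,oz: tool origin in gripper frame (x fwd, mm behind eef); x: origin's slot x"
    Q=R.from_euler('xyz',[np.pi,.349,yaw]).as_matrix(); X=Q[:,0]; Z=-Q[:,2]; Y=np.cross(Z,X)
    M=np.array([645.5,183.2,80])+(2.5-i)*64*np.array([-np.sin(yaw),np.cos(yaw),0])
    p=M+(x-ox)*X+(z-oz)*Z+lat*Y; print('eef goal',p.round(1)); move(p,[np.pi,.349,yaw])
E
python3 - <<'E'
from h import *
s=r.sense(); print(s['eef_pos'],s['opening'],s['grasp_force'],s['contact_force'])
slot(2,9,24.1,-144); slot(2,9,24.1,-49)
E
```

```text
[377.37133167 203.75297794 106.89485039] 0.29035509834888984 59.94021713733673 [-0.1310443   0.13142741 -1.82999592]
eef goal [487.3 199.8  99.3]
shift m [0.1096 0.0098 0.008 ] turn [-0.0098 -0.3534 -0.0442]
eef goal [576.2 208.5  66.8]
shift m [0.1986 0.0058 0.0409] turn [-0.0098 -0.3534 -0.0442]
```

Emit:
send_rows:
  targets: [0.03, 0.003, 0.002, -0.002, -0.1, -0.012, -1, 0.06, 0.006, 0.004, -0.005, -0.2, -0.024, -1, 0.085, 0.008, 0.006, -0.007, -0.3, -0.036, -1, 0.11, 0.0098, 0.008, -0.008, -0.353, -0.044, -1, 0.11, 0.0098, 0.008, -0.008, -0.353, -0.044, -1, 0.11, 0.0098, 0.008, -0.008, -0.353, -0.044, -1, 0.11, 0.0098, 0.008, -0.008, -0.353, -0.044, -1, 0.11, 0.0098, 0.008, -0.008, -0.353, -0.044, -1]

```text
clock: 20.22
eef_pos: [484.7, 198.8, 96.2]
tcp_rot: [3.141, 0.355, 0.097]
contact_force: [0.1, -0.2, -1.1]
opening: 0.284
grasp_force: 59.9
```

```bash
python3 - <<'E'
from h import *
import pickle
slot(2,9,24.1,-144)
d=cams.grab_frame('wrist'); pickle.dump(d,open('w9.pkl','wb')); s=r.sense(); print(s['tcp_rot'],s['opening'],s['grasp_force'])
cv2.imwrite('pics/w9.png',cv2.resize(d['color'][0:360,100:540],None,fx=1.8,fy=1.65,interpolation=cv2.INTER_CUBIC))
T=R.from_euler('xyz',s['tcp_rot']).as_matrix()
O=s['eef_pos']+9*T[:,0]-24.1*T[:,2]
print('expected blade tip corners px (crop)',[(np.array(proj(d,[O+T@np.array([x,y,-11])],True)[0])-[100,0])*[1.8,1.65] for x,y in((129,22),(129,-22),(45,0))])
Q=R.from_euler('xyz',[np.pi,.349,.098]).as_matrix();M=np.array([645.5,183.2,80])
print('expected mouth corners slots',[((np.array(proj(d,[M+s_*np.array([-np.sin(.098),np.cos(.098),0])],True)[0])-[100,0])*[1.8,1.65]).round() for s_ in(32+26,32-26,-6,-58)])
E
```

```text
eef goal [487.3 199.8  99.3]
shift m [ 0.0014 -0.0007 -0.0039] turn [ 0.0004  0.0056 -0.0006]
[3.14119756 0.35371122 0.09772926] 0.2878170615937769 59.88270163536072
expected blade tip corners px (crop) [array([498.40080271, -42.52677605]), array([282.37402198, -42.34839488]), array([390.38911896, 316.87849906])]
expected mouth corners slots [array([ 259., -107.]), array([ 516., -108.]), array([ 573., -102.]), array([789., -60.])]
```

View pics/w9.png

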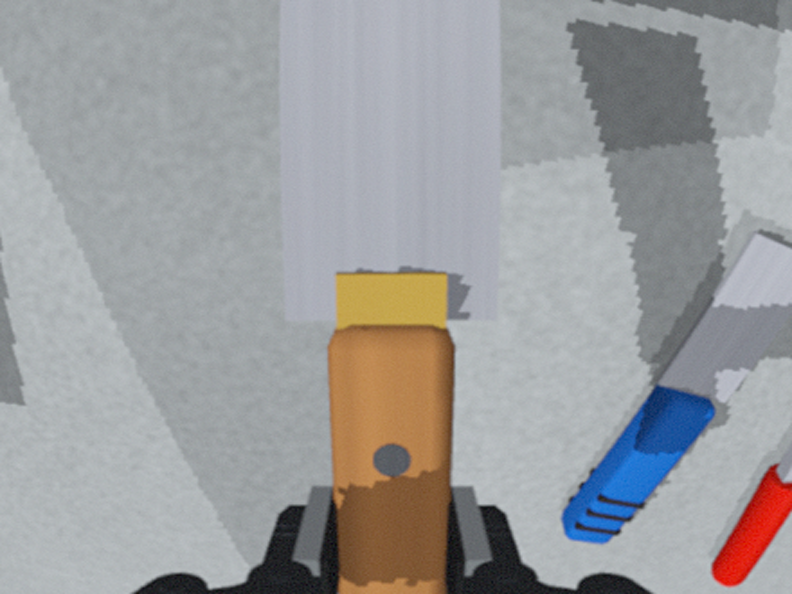

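Blade base at crop y 320 against 317 expected, centred: the grip model is right within 1 mm. Correct and start inserting.

Emit:
send_rows:
  targets: [0.0014, -0.0007, -0.0037, 0, 0.005, 0, -1, 0.0014, -0.0007, -0.0037, 0, 0.005, 0, -1, 0.0014, -0.0007, -0.0037, 0, 0.005, 0, -1, 0.0014, -0.0007, -0.0037, 0, 0.005, 0, -1]

```text
clock: 20.6
eef_pos: [489.0, 200.2, 100.1]
tcp_rot: [-3.142, 0.347, 0.098]
contact_force: [0.2, 0.0, -1.4]
opening: 0.287
grasp_force: 59.9
```

```bash
python3 - <<'E'
from h import *
slot(2,9,24.1,-144)
E
```

```text
eef goal [487.3 199.8  99.3]
shift m [-0.0013  0.0002  0.0013] turn [-0.0002 -0.0019 -0.0004]
```

Emit:
send_rows:
  targets: [0.005, 0, 0.0005, 0, 0, 0, -1, 0.012, 0, 0.0008, 0, 0, 0, -1, 0.018, 0, 0.0008, 0, 0, 0, -1, 0.024, 0, 0.0008, 0, 0, 0, -1, 0.03, 0, 0.0008, 0, 0, 0, -1, 0.03, 0, 0.0008, 0, 0, 0, -1]

```text
clock: 21.1
eef_pos: [518.0, 202.8, 87.8]
tcp_rot: [3.141, 0.348, 0.097]
contact_force: [-0.7, 0.4, -1.3]
opening: 0.289
grasp_force: 59.9
```

Emit:
send_rows:
  targets: [0.006, 0, 0, 0, 0, 0, -1, 0.012, 0, 0, 0, 0, 0, -1, 0.018, 0, 0, 0, 0, 0, -1, 0.02, 0, 0, 0, 0, 0, -1, 0.02, 0, 0, 0, 0, 0, -1]

```text
clock: 21.52
eef_pos: [536.1, 204.6, 81.4]
tcp_rot: [3.141, 0.348, 0.097]
contact_force: [0.5, 0.7, -1.4]
opening: 0.289
grasp_force: 59.9
```

Emit:
send_rows:
  targets: [0.006, 0, 0, 0, 0, 0, -1, 0.012, 0, 0, 0, 0, 0, -1, 0.018, 0, 0, 0, 0, 0, -1, 0.024, 0, 0, 0, 0, 0, -1, 0.03, 0, 0, 0, 0, 0, -1, 0.036, 0, 0, 0, 0, 0, -1, 0.036, 0, 0, 0, 0, 0, -1]

```text
clock: 22.1
eef_pos: [569.4, 207.7, 68.8]
tcp_rot: [3.141, 0.35, 0.097]
contact_force: [0.0, 0.2, -1.0]
opening: 0.286
grasp_force: 59.9
```

Emit:
send_rows:
  targets: [0.003, 0, 0, 0, 0, 0, -1, 0.006, 0, 0, 0, 0, 0, -1, 0.006, 0, 0, 0, 0, 0, -1]

```text
clock: 22.35
eef_pos: [568.9, 207.6, 67.9]
tcp_rot: [3.14, 0.361, 0.097]
contact_force: [-20.7, -1.8, 12.4]
opening: 0.289
grasp_force: 60.5
```

Contact (24 N) about 7 mm short of my estimated home, so either the mouth is nearer than assumed or it's jammed. I'll check the handle-to-mouth gap with an enlarged view.

```bash
python3 - <<'E'
from h import *
import pickle
d=cams.grab_frame('wrist'); pickle.dump(d,open('w10.pkl','wb')); s=r.sense(); print(s['eef_pos'],s['tcp_rot'])
a=cv2.resize(d['color'][0:360,100:540],None,fx=1.8,fy=1.65,interpolation=cv2.INTER_CUBIC)
cv2.imwrite('pics/w10.png',a)
T=R.from_euler('xyz',s['tcp_rot']).as_matrix(); O=s['eef_pos']+9*T[:,0]-24.1*T[:,2]
for x in (41,45,49,54,60): print(x,((proj(d,[O+T@np.array([x,0,-20])],True)[0]-[100,0])*[1.8,1.65]).round(), (proj(d,[O+T@np.array([x,0,-20-7])],True)[0]*[1,1.65])[1].round())
E
```

```text
[568.96106542 207.63716424  67.96720604] [3.14044696 0.36107796 0.09728474]
41 [391. 343.] 352.0
45 [391. 325.] 333.0
49 [391. 307.] 313.0
54 [391. 284.] 289.0
60 [391. 255.] 259.0
```

View pics/w10.png

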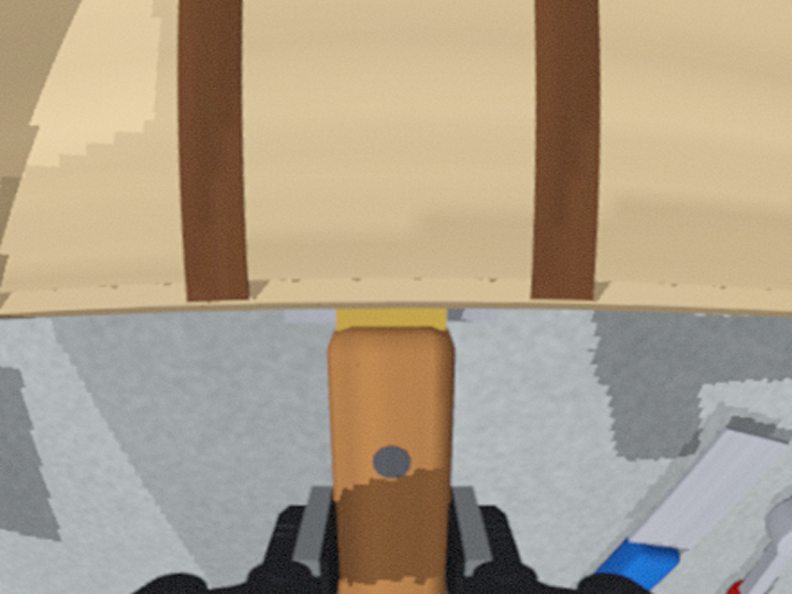

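Brown handle ends at y≈328 and the roof edge is at y≈310: a gap of about 4 mm, exactly "home". So the mouth is about 7 mm nearer than I had it. Relax the push, release, back out square to the slope.

Emit:
send_rows:
  targets: [-0.003, 0, 0, 0, 0, 0, -1, -0.0045, 0, 0, 0, 0, 0, -1, -0.0045, 0, 0, 0, 0, 0, -1, -0.0045, 0, 0, 0, 0, 0, 0.2, -0.0045, 0, 0, 0, 0, 0, 0.2, -0.0045, 0, 0, 0, 0, 0, 0.2, -0.0045, 0, -0.02, 0, 0, 0, 0.2, -0.0045, 0, -0.05, 0, 0, 0, 0.3, -0.0045, 0, -0.09, 0, 0, 0, 1, -0.0045, 0, -0.12, 0, 0, 0, 1, -0.0045, 0, -0.12, 0, 0, 0, 1]

```text
clock: 23.32
eef_pos: [616.6, 213.0, 188.3]
tcp_rot: [-3.139, 0.337, 0.098]
contact_force: [-0.5, 0.3, 0.5]
opening: 1.0
grasp_force: 0.0
```

```bash
sed -i 's/\[645.5,183.2,80\]/[638.8,182.5,81]/' h.py; python3 - <<'E'
from h import *
import pickle
d=cams.grab_frame('wrist'); pickle.dump(d,open('w11.pkl','wb')); cv2.imwrite('pics/w11.png',d['color'])
t=cams.grab_frame('top')
Q=R.from_euler('xyz',[np.pi,.349,.098]).as_matrix();X=Q[:,0];Z=-Q[:,2]
M=np.array([638.8,182.5,80])+32*np.array([-np.sin(.098),np.cos(.098),0])
# handle rear/front top points expected vs the seen brown blob
h=cv2.cvtColor(d['color'],cv2.COLOR_BGR2HSV); m=cv2.inRange(h,(8,120,60),(18,230,220)); n,l,st,c=cv2.connectedComponentsWithStats(m); i=1+np.argmax(st[1:,4]); print('brown',st[i],c[i])
O=M-49*X-11*Z
print('expect rear,front',[proj(d,[O+x*X+20*Z],True)[0].round() for x in(-65,-12,43)])
handle(d,'sc',True,20,(410,73)); print(r.sense()['eef_pos'],r.sense()['tcp_rot'])
E
```

```text
brown [ 301  164   35  134 4036] [318.19920714 229.10777998]
expect rear,front [array([318., 304.]), array([319., 240.]), array([319., 165.])]
sc n 1440 centroid [414.9  75.4] yaw -0.173 rect [408.4  76.2] [ 36.7 112.5] ends [354.   86.1] [463.5  67. ]
[612.92767065 212.22233113 183.05381519] [-3.14101855  0.34419529  0.09721281]
```

```bash
python3 - <<'E'
from h import *
move([400,75,230],[np.pi,0,-.195])
E
```

```text
shift m [-0.2279  0.1159  0.0317] turn [0.0497 0.3418 0.2892]
```

Emit:
send_rows:
  targets: [-0.02, 0.01, -0.03, 0, 0, 0, 1, -0.06, 0.03, -0.03, 0.01, 0.08, 0.07, 1, -0.1, 0.05, -0.01, 0.025, 0.16, 0.14, 1, -0.14, 0.07, 0.01, 0.035, 0.24, 0.21, 1, -0.18, 0.09, 0.02, 0.045, 0.31, 0.26, 1, -0.21, 0.11, 0.03, 0.05, 0.342, 0.289, 1, -0.228, 0.116, 0.032, 0.05, 0.342, 0.289, 1, -0.228, 0.116, 0.032, 0.05, 0.342, 0.289, 1, -0.228, 0.116, 0.032, 0.05, 0.342, 0.289, 1, -0.228, 0.116, 0.032, 0.05, 0.342, 0.289, 1]

```text
clock: 24.25
eef_pos: [398.8, 74.7, 229.2]
tcp_rot: [3.14, 0.003, -0.195]
contact_force: [1.0, 0.1, 0.1]
opening: 0.998
grasp_force: 0.0
```

```bash
python3 - <<'E'
from h import *
d=cams.grab_frame('wrist'); print(r.sense()['eef_pos'],r.sense()['tcp_rot'])
handle(d,'sc',True,20,(410,73))
move([407,75,-26],[np.pi,0,-.195])
E
```

```text
[399.2616105   74.94919132 229.16312334] [ 3.14032425  0.0032921  -0.19451489]
sc n 2322 centroid [409.6  71.6] yaw -0.201 rect [405.5  72.2] [ 25.9 107.4] ends [353.   83.1] [458.1  61.7]
shift m [ 0.0084 -0.0019  0.2551] turn [0.0013 0.0033 0.0005]
```

Emit:
send_rows:
  targets: [0.007, 0.0012, 0.04, 0, 0, 0.005, 1, 0.007, 0.0012, 0.08, 0, 0, 0.005, 1, 0.007, 0.0012, 0.12, 0, 0, 0.005, 1, 0.007, 0.0012, 0.16, 0, 0, 0.005, 1, 0.007, 0.0012, 0.2, 0, 0, 0.005, 1, 0.007, 0.0012, 0.23, 0, 0, 0.005, 1, 0.007, 0.0012, 0.25, 0, 0, 0.005, 1, 0.007, 0.0012, 0.254, 0, 0, 0.005, 1, 0.007, 0.0012, 0.254, 0, 0, 0.005, 1]

```text
clock: 25.05
eef_pos: [403.4, 72.1, -26.4]
tcp_rot: [3.139, 0.007, -0.199]
contact_force: [-0.3, -0.1, 0.3]
opening: 0.997
grasp_force: 0.0
```

Emit:
send_rows:
  targets: [0, 0, 0, 0, 0, 0, 0.5, 0, 0, 0, 0, 0, 0, 0, 0, 0, 0, 0, 0, 0, -0.2, 0, 0, 0, 0, 0, 0, -0.4, 0, 0, 0, 0, 0, 0, -0.6, 0, 0, 0, 0, 0, 0, -0.8, 0, 0, 0, 0, 0, 0, -1, 0, 0, 0, 0, 0, 0, -1]
  grip_force: 60

```text
clock: 25.72
eef_pos: [405.0, 72.0, -23.4]
tcp_rot: [3.141, 0.002, -0.199]
contact_force: [-2.1, 0.2, 13.4]
opening: 0.314
grasp_force: 58.9
```

Emit:
send_rows:
  targets: [0, 0, -0.01, 0, 0, 0, -1, 0, 0, -0.03, 0, 0, 0, -1, 0, 0, -0.06, 0, 0, 0, -1, 0, 0, -0.1, 0, 0, 0, -1, 0, 0, -0.13, 0, 0, 0, -1, 0, 0, -0.13, 0, 0, 0, -1, 0, 0, -0.13, 0, 0, 0, -1]

```text
clock: 26.3
eef_pos: [406.1, 72.2, 107.4]
tcp_rot: [-3.141, -0.001, -0.2]
contact_force: [-0.8, 0.2, -1.8]
opening: 0.309
grasp_force: 60.2
```

```bash
python3 - <<'E'
from h import *
s=r.sense(); print(s['eef_pos'],s['tcp_rot'])
slot(3,9,24.1,-144)
E
```

```text
[406.09342124  72.22578175 107.40252867] [-3.14125879e+00 -1.19704524e-03 -1.99638387e-01]
eef goal [486.9 135.4 100.3]
shift m [ 0.0667 -0.078   0.0072] turn [-0.0521 -0.3476 -0.2946]
```

Emit:
send_rows:
  targets: [0.015, -0.018, 0, -0.012, -0.08, -0.07, -1, 0.03, -0.036, 0.002, -0.024, -0.16, -0.14, -1, 0.045, -0.052, 0.004, -0.036, -0.24, -0.21, -1, 0.06, -0.07, 0.006, -0.047, -0.31, -0.265, -1, 0.0667, -0.078, 0.007, -0.052, -0.348, -0.295, -1, 0.0667, -0.078, 0.007, -0.052, -0.348, -0.295, -1, 0.0667, -0.078, 0.007, -0.052, -0.348, -0.295, -1, 0.0667, -0.078, 0.007, -0.052, -0.348, -0.295, -1, 0.0667, -0.078, 0.007, -0.052, -0.348, -0.295, -1]

```text
clock: 27.05
eef_pos: [483.9, 134.5, 97.9]
tcp_rot: [3.141, 0.355, 0.097]
contact_force: [0.7, 0.4, -1.1]
opening: 0.31
grasp_force: 60.1
```

```bash
cat >> h.py <<'E'
def strips(d):
    "dark strips across the wrist picture: centres along a row just above the rack's front edge"
    h=cv2.cvtColor(d['color'],cv2.COLOR_BGR2HSV); return cv2.inRange(h,(0,60,40),(14,200,130))
E
python3 - <<'E'
from h import *
s=r.sense(); print(s['eef_pos'],s['tcp_rot'],s['opening'],s['contact_force'])
slot(3,10.5,23.4,-144)
E
```

```text
[483.94832226 134.52946015  97.85553311] [3.14091111 0.35515361 0.09735842] 0.31048911505147064 [ 0.71791913  0.35143274 -1.14313573]
eef goal [485.7 135.3 101.5]
shift m [ 0.0005 -0.0006 -0.0041] turn [ 0.0005  0.0062 -0.0006]
```

Emit:
send_rows:
  targets: [0, -0.0005, -0.003, 0, 0.003, 0, -1, 0, -0.0005, -0.003, 0, 0.003, 0, -1, 0, -0.0005, -0.003, 0, 0.003, 0, -1, 0, -0.0005, -0.003, 0, 0.003, 0, -1]

```text
clock: 27.38
eef_pos: [486.5, 135.7, 101.4]
tcp_rot: [3.141, 0.35, 0.098]
contact_force: [0.2, 0.4, -1.7]
opening: 0.308
grasp_force: 60.1
```

```bash
python3 - <<'E'
from h import *
slot(3,10.5,23.4,-144)
E
```

```text
eef goal [485.7 135.3 101.5]
shift m [-0.0008  0.0004  0.0002] turn [0.0002 0.0013 0.0002]
```

Aligned. Insert: 95 mm to home.

Emit:
send_rows:
  targets: [0.005, 0, 0, 0, 0, 0, -1, 0.011, 0, 0, 0, 0, 0, -1, 0.017, 0, 0, 0, 0, 0, -1, 0.023, 0, 0, 0, 0, 0, -1, 0.029, 0, 0, 0, 0, 0, -1, 0.03, 0, 0, 0, 0, 0, -1, 0.03, 0, 0, 0, 0, 0, -1]

```text
clock: 27.97
eef_pos: [514.8, 138.6, 90.2]
tcp_rot: [3.141, 0.352, 0.098]
contact_force: [-0.5, -0.5, -1.8]
opening: 0.314
grasp_force: 60.1
```

Emit:
send_rows:
  targets: [0.006, 0, 0, 0, 0, 0, -1, 0.012, 0, 0, 0, 0, 0, -1, 0.018, 0, 0, 0, 0, 0, -1, 0.024, 0, 0, 0, 0, 0, -1, 0.03, 0, 0, 0, 0, 0, -1, 0.03, 0, 0, 0, 0, 0, -1]

```text
clock: 28.47
eef_pos: [543.6, 141.5, 79.7]
tcp_rot: [3.141, 0.351, 0.098]
contact_force: [0.9, 0.0, -1.4]
opening: 0.31
grasp_force: 60.1
```

Emit:
send_rows:
  targets: [0.006, 0, 0, 0, 0, 0, -1, 0.012, 0, 0, 0, 0, 0, -1, 0.018, 0, 0, 0, 0, 0, -1, 0.024, 0, 0, 0, 0, 0, -1, 0.028, 0, 0, 0, 0, 0, -1, 0.028, 0, 0, 0, 0, 0, -1]

```text
clock: 28.97
eef_pos: [569.5, 144.0, 70.2]
tcp_rot: [3.141, 0.351, 0.098]
contact_force: [-0.3, 0.4, -2.2]
opening: 0.312
grasp_force: 60.1
```

Emit:
send_rows:
  targets: [0.003, 0, 0, 0, 0, 0, -1, 0.006, 0, 0, 0, 0, 0, -1, 0.008, 0, 0, 0, 0, 0, -1, 0.008, 0, 0, 0, 0, 0, -1]

```text
clock: 29.3
eef_pos: [573.7, 144.4, 68.0]
tcp_rot: [3.141, 0.357, 0.098]
contact_force: [-8.8, -0.4, 4.2]
opening: 0.311
grasp_force: 60.4
```

```bash
python3 - <<'E'
from h import *
slot(3,10.5,23.4,-49)
E
```

```text
eef goal [574.6 144.   69. ]
shift m [ 0.0004  0.0005 -0.0012] turn [0.0005 0.008  0.0004]
```

Home (contact within 0.4 mm of the expected depth). Release and back out.

Emit:
send_rows:
  targets: [-0.001, 0, 0, 0, 0, 0, -1, -0.002, 0, 0, 0, 0, 0, -1, -0.002, 0, 0, 0, 0, 0, 0, -0.002, 0, 0, 0, 0, 0, 0.1, -0.002, 0, 0, 0, 0, 0, 0.1, -0.002, 0, 0, 0, 0, 0, 0.1, -0.002, 0, -0.02, 0, 0, 0, 0.1, -0.002, 0, -0.05, 0, 0, 0, 0.1, -0.002, 0, -0.09, 0, 0, 0, 1, -0.002, 0, -0.12, 0, 0, 0, 1, -0.002, 0, -0.16, 0, 0, 0, 1, -0.002, 0, -0.16, 0, 0, 0, 1]

```text
clock: 30.3
eef_pos: [634.1, 150.8, 226.3]
tcp_rot: [-3.14, 0.34, 0.099]
contact_force: [0.6, -0.8, 1.5]
opening: 0.994
grasp_force: 0.0
```

```bash
python3 - <<'E'
from h import *
d=cams.grab_frame('wrist'); cv2.imwrite('pics/w12.png',d['color'])
Q=R.from_euler('xyz',[np.pi,.349,.098]).as_matrix();X=Q[:,0];Z=-Q[:,2]
h=cv2.cvtColor(d['color'],cv2.COLOR_BGR2HSV)
for k,sl in(('fk',32),('sc',-32)):
    M=np.array([638.8,182.5,80])+sl*np.array([-np.sin(.098),np.cos(.098),0]); O=M-49*X-11*Z
    m=cv2.inRange(h,*RNG[k]); n,l,st,c=cv2.connectedComponentsWithStats(m); i=1+np.argmax(st[1:,4]); print(k,st[i],c[i].round())
    print('expect rear,front',[proj(d,[O+x*X+20*Z],True)[0].round() for x in(-65,43)])
t=cams.grab_frame('top')
for z in (20,):
    handle(t,'pb',False,z,(400,-369),75)
print(r.sense()['eef_pos'])
move([390,-368,230],[np.pi,0,-.1])
E
```

```text
fk [ 228  157   36  118 3256] [246. 214.]
expect rear,front [array([247., 279.]), array([240., 157.])]
sc [ 302  155   33   82 2539] [318. 195.]
expect rear,front [array([319., 280.]), array([319., 156.])]
pb n 334 centroid [ 400.4 -365.4] yaw -0.084 rect [ 401.1 -365.5] [ 28.6 105.9] ends [ 348.7 -361. ] [ 452.8 -369.8]
[630.49866411 150.13405264 220.43944032]
shift m [-0.2761  0.492   0.0897] turn [0.0342 0.3462 0.1963]
```

Emit:
send_rows:
  targets: [-0.02, 0.035, -0.01, 0, 0.05, 0.03, 1, -0.276, 0.492, 0.09, 0.034, 0.346, 0.196, 1, -0.276, 0.492, 0.09, 0.034, 0.346, 0.196, 1, -0.276, 0.492, 0.09, 0.034, 0.346, 0.196, 1, -0.276, 0.492, 0.09, 0.034, 0.346, 0.196, 1, -0.276, 0.492, 0.09, 0.034, 0.346, 0.196, 1, -0.276, 0.492, 0.09, 0.034, 0.346, 0.196, 1, -0.276, 0.492, 0.09, 0.034, 0.346, 0.196, 1, -0.276, 0.492, 0.09, 0.034, 0.346, 0.196, 1, -0.276, 0.492, 0.09, 0.034, 0.346, 0.196, 1, -0.276, 0.492, 0.09, 0.034, 0.346, 0.196, 1, -0.276, 0.492, 0.09, 0.034, 0.346, 0.196, 1]

```text
clock: 31.4
eef_pos: [418.6, -301.3, 228.9]
tcp_rot: [3.141, 0.006, -0.099]
contact_force: [1.2, -0.1, 0.6]
opening: 1.002
grasp_force: 0.0
```

Emit:
send_rows:
  targets: [0, 0, 0, 0, 0, 0, 1, 0, 0, 0, 0, 0, 0, 1, 0, 0, 0, 0, 0, 0, 1]

```text
clock: 31.65
eef_pos: [420.1, -299.8, 229.1]
tcp_rot: [-3.141, 0.005, -0.101]
contact_force: [-0.2, 0.5, 0.4]
opening: 1.005
grasp_force: 0.0
```

```bash
python3 - <<'E'
from h import *
d=cams.grab_frame('wrist'); s=r.sense(); print(s['eef_pos'],s['tcp_rot'])
cv2.imwrite('pics/w13.png',d['color'])
# pry bar: black handle blob, away from gripper
handle(d,'pb',True,20,(400,-366),70)
move([398,-365.3,-25],[np.pi,0,-.084])
E
```

```text
[ 420.63721791 -299.34800122  229.33415118] [ 3.14147248  0.00508797 -0.09919189]
pb n 2287 centroid [ 399.7 -367.8] yaw -0.077 rect [ 398.  -367.7] [ 26.5 106.8] ends [ 345.1 -363.6] [ 450.2 -371.7]
shift m [-0.0147  0.0678  0.2544] turn [ 0.0001  0.0051 -0.0152]
```

Emit:
send_rows:
  targets: [-0.008, 0.035, 0.02, 0, 0, -0.021, 1, -0.0157, 0.0703, 0.05, 0, 0, -0.021, 1, -0.0157, 0.0703, 0.09, 0, 0, -0.021, 1, -0.0157, 0.0703, 0.13, 0, 0, -0.021, 1, -0.0157, 0.0703, 0.17, 0, 0, -0.021, 1, -0.0157, 0.0703, 0.21, 0, 0, -0.021, 1, -0.0157, 0.0703, 0.235, 0, 0, -0.021, 1, -0.0157, 0.0703, 0.25, 0, 0, -0.021, 1, -0.0157, 0.0703, 0.254, 0, 0, -0.021, 1, -0.0157, 0.0703, 0.254, 0, 0, -0.021, 1, -0.0157, 0.0703, 0.254, 0, 0, -0.021, 1]

```text
clock: 32.62
eef_pos: [398.2, -368.6, -23.1]
tcp_rot: [3.14, 0.004, -0.077]
contact_force: [1.1, -0.8, -0.2]
opening: 0.996
grasp_force: 0.0
```

Emit:
send_rows:
  targets: [0, 0, 0, 0, 0, 0, 0.5, 0, 0, 0, 0, 0, 0, 0, 0, 0, 0, 0, 0, 0, -0.2, 0, 0, 0, 0, 0, 0, -0.4, 0, 0, 0, 0, 0, 0, -0.6, 0, 0, 0, 0, 0, 0, -0.8, 0, 0, 0, 0, 0, 0, -1, 0, 0, 0, 0, 0, 0, -1]
  grip_force: 70

```text
clock: 33.28
eef_pos: [397.5, -369.5, -22.8]
tcp_rot: [3.14, 0.003, -0.079]
contact_force: [-0.3, 1.3, 8.4]
opening: 0.281
grasp_force: 69.5
```

Emit:
send_rows:
  targets: [0, 0, -0.01, 0, 0, 0, -1, 0, 0, -0.03, 0, 0, 0, -1, 0, 0, -0.07, 0, 0, 0, -1, 0, 0, -0.11, 0, 0, 0, -1, 0, 0, -0.15, 0, 0, 0, -1, 0, 0, -0.19, 0, 0, 0, -1, 0, 0, -0.22, 0, 0, 0, -1, 0, 0, -0.22, 0, 0, 0, -1, 0, 0, -0.22, 0, 0, 0, -1]

```text
clock: 34.03
eef_pos: [398.6, -369.5, 198.3]
tcp_rot: [3.138, 0.001, -0.079]
contact_force: [-0.9, 0.4, -4.3]
opening: 0.283
grasp_force: 69.6
```

```bash
python3 - <<'E'
from h import *
s=r.sense(); print(s['eef_pos'],s['tcp_rot'],s['opening'])
move([430,60,196],[np.pi,0.349,.098])
E
```

```text
[ 398.63162412 -369.48477675  198.32711815] [ 3.13805935e+00  1.10578922e-03 -7.86163518e-02] 0.2825799484267582
shift m [-0.0025 -0.4306  0.0008] turn [-0.0274 -0.3467 -0.1754]
```

Emit:
send_rows:
  targets: [0, -0.036, 0, -0.003, -0.03, -0.02, -1, 0, -0.072, 0, -0.006, -0.07, -0.04, -1, 0, -0.108, 0, -0.008, -0.1, -0.055, -1, 0, -0.144, 0, -0.01, -0.13, -0.07, -1, 0, -0.18, 0, -0.013, -0.16, -0.085, -1, -0.001, -0.216, 0, -0.015, -0.2, -0.1, -1, -0.001, -0.252, 0, -0.018, -0.23, -0.115, -1, -0.001, -0.288, 0, -0.02, -0.26, -0.13, -1, -0.002, -0.324, 0, -0.022, -0.29, -0.145, -1, -0.002, -0.36, 0, -0.025, -0.32, -0.16, -1, -0.002, -0.396, 0, -0.027, -0.347, -0.175, -1, -0.002, -0.43, 0.001, -0.027, -0.347, -0.175, -1]

```text
clock: 35.03
eef_pos: [428.8, 61.9, 192.9]
tcp_rot: [-3.138, 0.357, 0.1]
contact_force: [1.7, -0.2, -3.0]
opening: 0.283
grasp_force: 69.9
```

Emit:
send_rows:
  targets: [0, 0, 0, 0, 0, 0, -1, 0, 0, 0, 0, 0, 0, -1, 0, 0, 0, 0, 0, 0, -1]

```text
clock: 35.28
eef_pos: [428.7, 59.5, 193.6]
tcp_rot: [-3.139, 0.354, 0.099]
contact_force: [-0.4, -0.5, -2.8]
opening: 0.284
grasp_force: 70.1
```

```bash
python3 - <<'E'
from h import *
s=r.sense(); print(s['eef_pos'],s['tcp_rot'],s['opening'])
slot(4,10.5,22.8,-144)
E
```

```text
[428.72528428  59.49277417 193.56655133] [-3.1388809   0.35442656  0.09948304] 0.28357892526905915
eef goal [492.2  71.6 102.1]
shift m [ 0.0921 -0.0056  0.0635] turn [-0.0022  0.0054  0.0014]
```

Emit:
send_rows:
  targets: [0.02, -0.002, 0.025, 0, 0.002, 0, -1, 0.045, -0.004, 0.045, -0.002, 0.003, 0.001, -1, 0.07, -0.0056, 0.06, -0.002, 0.003, 0.001, -1, 0.092, -0.0056, 0.0625, -0.002, 0.003, 0.001, -1, 0.092, -0.0056, 0.0625, -0.002, 0.003, 0.001, -1, 0.092, -0.0056, 0.0625, -0.002, 0.003, 0.001, -1, 0.092, -0.0056, 0.0625, -0.002, 0.003, 0.001, -1, 0.092, -0.0056, 0.0625, -0.002, 0.003, 0.001, -1]

```text
clock: 35.95
eef_pos: [493.1, 71.4, 104.9]
tcp_rot: [-3.141, 0.349, 0.097]
contact_force: [0.2, -0.2, -3.6]
opening: 0.284
grasp_force: 70.0
```

```bash
python3 - <<'E'
from h import *
slot(4,10.5,22.8,-144); s=r.sense();print(s['tcp_rot'])
d=cams.grab_frame('wrist')
# blade base check: bright/dark transition on the handle's centre column
T=R.from_euler('xyz',s['tcp_rot']).as_matrix(); O=s['eef_pos']+10.5*T[:,0]-22.8*T[:,2]
for x in(41,43,45,47,49): u,v=proj(d,[O+T@np.array([x,0,-20])],True)[0]; print(x,round(v),d['color'][int(round(v)),int(round(u))])
g=cv2.cvtColor(d['color'],cv2.COLOR_BGR2GRAY); print('col',g[150:230:4,int(round(u))])
row=g[100,250:390]; print('blade row',np.where(np.abs(np.diff(row.astype(int)))>12)[0]+250)
E
```

```text
eef goal [492.2  71.6 102.1]
shift m [ 0.0001 -0.0003  0.003 ] turn [-0.0013 -0.0001 -0.0012]
[-3.14070089  0.34886473  0.09675338]
41 203 [47 41 43]
43 198 [44 44 42]
45 192 [199 190 187]
47 187 [202 191 190]
49 181 [201 191 188]
col [193 194 194 195 195 193 194 193 194 193 193  69  43  47  49  48  48  43
  44  44]
blade row [272 361 362]
```

Emit:
send_rows:
  targets: [0, 0, 0.0025, 0, 0, 0, -1, 0, 0, 0.0025, 0, 0, 0, -1, 0, 0, 0.0025, 0, 0, 0, -1, 0, 0, 0.0025, 0, 0, 0, -1]

```text
clock: 36.33
eef_pos: [492.8, 72.1, 102.3]
tcp_rot: [-3.141, 0.348, 0.098]
contact_force: [-0.2, 0.8, -3.9]
opening: 0.288
grasp_force: 70.0
```

```bash
python3 - <<'E'
from h import *
slot(4,10.5,22.8,-144)
E
```

```text
eef goal [492.2  71.6 102.1]
shift m [-0.0006  0.0004  0.0005] turn [-0.001  -0.0006 -0.0001]
```

Emit:
send_rows:
  targets: [0.005, 0, 0, 0, 0, 0, -1, 0.011, 0, 0, 0, 0, 0, -1, 0.017, 0, 0, 0, 0, 0, -1, 0.023, 0, 0, 0, 0, 0, -1, 0.029, 0, 0, 0, 0, 0, -1, 0.03, 0, 0, 0, 0, 0, -1, 0.03, 0, 0, 0, 0, 0, -1]

```text
clock: 36.92
eef_pos: [521.3, 74.8, 91.4]
tcp_rot: [-3.141, 0.349, 0.098]
contact_force: [-0.6, -0.4, -2.7]
opening: 0.283
grasp_force: 70.0
```

Emit:
send_rows:
  targets: [0.006, 0, 0, 0, 0, 0, -1, 0.012, 0, 0, 0, 0, 0, -1, 0.018, 0, 0, 0, 0, 0, -1, 0.024, 0, 0, 0, 0, 0, -1, 0.03, 0, 0, 0, 0, 0, -1, 0.03, 0, 0, 0, 0, 0, -1]

```text
clock: 37.42
eef_pos: [550.2, 77.6, 81.0]
tcp_rot: [-3.141, 0.348, 0.098]
contact_force: [-0.1, 0.0, -3.0]
opening: 0.28
grasp_force: 70.0
```

Emit:
send_rows:
  targets: [0.006, 0, 0, 0, 0, 0, -1, 0.012, 0, 0, 0, 0, 0, -1, 0.018, 0, 0, 0, 0, 0, -1, 0.024, 0, 0, 0, 0, 0, -1, 0.028, 0, 0, 0, 0, 0, -1, 0.028, 0, 0, 0, 0, 0, -1]

```text
clock: 37.92
eef_pos: [576.0, 80.2, 71.6]
tcp_rot: [-3.141, 0.348, 0.098]
contact_force: [0.1, -1.3, -1.8]
opening: 0.286
grasp_force: 70.0
```

Emit:
send_rows:
  targets: [0.003, 0, 0, 0, 0, 0, -1, 0.006, 0, 0, 0, 0, 0, -1, 0.008, 0, 0, 0, 0, 0, -1, 0.008, 0, 0, 0, 0, 0, -1]

```text
clock: 38.25
eef_pos: [581.7, 80.7, 69.3]
tcp_rot: [-3.141, 0.351, 0.098]
contact_force: [-3.4, -0.8, 0.0]
opening: 0.287
grasp_force: 70.2
```

```bash
python3 - <<'E'
from h import *
slot(4,10.5,22.8,-49)
E
```

```text
eef goal [581.   80.4  69.6]
shift m [-0.0008  0.0003 -0.    ] turn [-0.001   0.0023 -0.0002]
```

Emit:
send_rows:
  targets: [0.001, 0, 0, 0, 0, 0, -1, 0.002, 0, 0, 0, 0, 0, -1, 0.002, 0, 0, 0, 0, 0, -1]

```text
clock: 38.5
eef_pos: [581.6, 80.7, 68.9]
tcp_rot: [-3.141, 0.355, 0.098]
contact_force: [-10.6, -0.6, 4.5]
opening: 0.281
grasp_force: 70.4
```

Emit:
send_rows:
  targets: [-0.002, 0, 0, 0, 0, 0, -1, -0.003, 0, 0, 0, 0, 0, -1, -0.003, 0, 0, 0, 0, 0, 0, -0.003, 0, 0, 0, 0, 0, 0.1, -0.003, 0, 0, 0, 0, 0, 0.1, -0.003, 0, 0, 0, 0, 0, 0.1, -0.003, 0, -0.02, 0, 0, 0, 0.1, -0.003, 0, -0.05, 0, 0, 0, 0.1, -0.003, 0, -0.09, 0, 0, 0, 1, -0.003, 0, -0.12, 0, 0, 0, 1, -0.003, 0, -0.16, 0, 0, 0, 1, -0.003, 0, -0.16, 0, 0, 0, 1]

```text
clock: 39.5
eef_pos: [641.2, 86.5, 227.5]
tcp_rot: [-3.14, 0.337, 0.098]
contact_force: [-0.4, 0.3, 1.3]
opening: 0.996
grasp_force: 0.0
```

```bash
python3 - <<'E'
from h import *
s=r.sense(); print(s['eef_pos'])
move([480,0,330],[np.pi,0,0])
E
```

```text
[641.23024481  86.46949474 227.49625394]
shift m [-0.1933  0.0703 -0.041 ] turn [0.0152 0.3368 0.0966]
```

Pull back to an overview and check everything numerically.

Emit:
send_rows:
  targets: [-0.03, 0.01, -0.02, 0, 0.05, 0.02, 1, -0.06, 0.02, -0.03, 0.005, 0.12, 0.04, 1, -0.1, 0.035, -0.035, 0.01, 0.2, 0.06, 1, -0.14, 0.05, -0.04, 0.015, 0.28, 0.08, 1, -0.193, 0.07, -0.041, 0.015, 0.337, 0.097, 1, -0.193, 0.07, -0.041, 0.015, 0.337, 0.097, 1, -0.193, 0.07, -0.041, 0.015, 0.337, 0.097, 1, -0.193, 0.07, -0.041, 0.015, 0.337, 0.097, 1, -0.193, 0.07, -0.041, 0.015, 0.337, 0.097, 1]

```text
clock: 40.25
eef_pos: [477.2, 0.0, 324.5]
tcp_rot: [3.14, 0.011, -0.0]
contact_force: [1.0, 0.5, -0.5]
opening: 1.004
grasp_force: 0.0
```

```bash
python3 - <<'E'
from h import *
d=cams.grab_frame('wrist'); print(r.sense()['eef_pos'],r.sense()['contact_force'])
Q=R.from_euler('xyz',[np.pi,.349,.098]).as_matrix();X=Q[:,0];Z=-Q[:,2];Y=np.cross(Z,X)
h=cv2.cvtColor(d['color'],cv2.COLOR_BGR2HSV)
for k,sl in(('fk',32),('sc',-32),('pb',-96)):
    M=np.array([638.8,182.5,80])+sl*Y; O=M-49*X-11*Z
    m=cv2.inRange(h,*RNG[k]) if k!='pb' else cv2.inRange(h,(0,0,0),(180,255,70))
    e=proj(d,[O+x*X+y*Y+z*Z for x,y,z in((-65,0,22),(43,0,22))],True)
    c=e.mean(0); p=np.argwhere(m>0)[:,::-1]; p=p[np.abs(p-c).max(1)<45]
    print(k,'expect rear,front',e.round().tolist(),'seen',p.min(0),p.max(0),'n',len(p))
orange(d,True,89)
C=np.array([633.6,-188.6]);u=np.array([np.cos(.183),np.sin(.183)])
m=cv2.inRange(h,(8,200,140),(18,255,255)); n,l,st,c=cv2.connectedComponentsWithStats(m); i=1+np.argmax(st[1:,4])
w=np.array([at(d,a,b,89,True)[:2] for b,a in np.argwhere(l==i)])-C; q=w@u; y=w@[-u[1],u[0]]
print('orange in charger frame x',np.percentile(q,[1,99]).round(1),'y',np.percentile(y,[1,99]).round(1))
import pickle; w1=pickle.load(open('w1.pkl','rb'))
m=cv2.inRange(cv2.cvtColor(w1['color'],cv2.COLOR_BGR2HSV),(8,200,140),(18,255,255)); n,l,st,c=cv2.connectedComponentsWithStats(m); i=1+np.argmax(st[1:,4])
u=np.array([np.cos(.239),-np.sin(.239)]); w=np.array([at(w1,a,b,55,True)[:2] for b,a in np.argwhere(l==i)])-[427.5,-161.5]
print('orange in battery frame x',np.percentile(w@u,[1,99]).round(1),'y',np.percentile(w@[-u[1],u[0]],[1,99]).round(1))
E
```

```text
[4.77282191e+02 1.65090255e-01 3.23993552e+02] [-0.88424672  0.55098192 -0.78082325]
fk expect rear,front [[127.0, 150.0], [131.0, 62.0]] seen [124  64] [147 151] n 1868
sc expect rear,front [[180.0, 140.0], [181.0, 49.0]] seen [172  52] [199 139] n 2006
pb expect rear,front [[239.0, 130.0], [236.0, 38.0]] seen [193  41] [255 129] n 2205
orange [ 593.2357  -194.94485] ((593.4891357421875, -195.19357299804688), (61.47779083251953, 41.499332427978516), 8.564051628112793)
orange in charger frame x [-70.5 -10.7] y [-19.4  21.4]
orange in battery frame x [-39.   21.9] y [-19.6  21. ]
```

The battery reads ~5 mm further back than before; I'll let the arm settle and re-measure against the green button in the same picture.

Emit:
send_rows:
  targets: [0.04, 0.12, 0, 0, 0, 0, 1, 0.08, 0.16, 0, 0, 0, 0, 1, 0.08, 0.18, 0, 0, 0, 0, 1, 0.08, 0.18, 0, 0, 0, 0, 1, 0.08, 0.18, 0, 0, 0, 0, 1, 0.08, 0.18, 0, 0, 0, 0, 1, 0.08, 0.18, 0, 0, 0, 0, 1, 0.08, 0.18, 0, 0, 0, 0, 1, 0.08, 0.18, 0, 0, 0, 0, 1, 0.08, 0.18, 0, 0, 0, 0, 1, 0.08, 0.18, 0, 0, 0, 0, 1, 0.08, 0.18, 0, 0, 0, 0, 1]

```text
clock: 41.3
eef_pos: [556.4, -179.4, 324.1]
tcp_rot: [3.14, 0.011, 0.001]
contact_force: [-0.5, -0.1, -1.4]
opening: 1.001
grasp_force: 0.0
```

```bash
cat >> h.py <<'E'
def batt(d,fish=True):
    h=cv2.cvtColor(d['color'],cv2.COLOR_BGR2HSV); u=np.array([np.cos(.183),np.sin(.183)]); N=np.array([-u[1],u[0]])
    def blob(lo,hi,z,near):
        m=cv2.inRange(h,lo,hi); w=np.array([at(d,a,b,z,fish)[:2] for b,a in np.argwhere(m>0)]); return w[np.hypot(*(w-near).T)<60]
    g=blob((55,120,60),(85,255,255),79,(681,-180)); g=g[np.hypot(*(g-np.median(g,0)).T)<18]; g=(g.min(0)+g.max(0))/2
    o=blob((8,180,120),(18,255,255),89,(600,-195))-g; q=np.percentile(o@u,[1,99]); y=np.percentile(o@N,[1,99])
    print('button',g.round(1),'orange rel button x',q.round(1),'y',y.round(1),'-> battery x',(q.mean()+47.75+8.5).round(1))
E
python3 - <<'E'
from h import *
import pickle
print(r.sense()['eef_pos'],r.sense()['tcp_rot'])
batt(pickle.load(open('w8.pkl','rb')))
batt(cams.grab_frame('wrist')); batt(cams.grab_frame('top'),False); batt(cams.grab_frame('scene'),False)
E
```

```text
[ 556.39669641 -179.40036357  324.10411574] [3.13983231e+00 1.09386627e-02 7.76239224e-04]
button [ 680.9 -177.3] orange rel button x [-114.6  -54.3] y [-24.6  17.4] -> battery x -28.2
button [ 681.  -179.2] orange rel button x [-119.7  -58.7] y [-19.8  21.6] -> battery x -32.9
  return _methods._mean(a, axis=axis, dtype=dtype,
  ret = um.true_divide(
Traceback (most recent call last):
  File "h.py", line 50, in batt
    g=blob((55,120,60),(85,255,255),79,(681,-180)); g=g[np.hypot(*(g-np.median(g,0)).T)<18]; g=(g.min(0)+g.max(0))/2
                                                                                                ~~~~~^^^
ValueError: zero-size array to reduction operation minimum which has no identity
```

```bash
python3 - <<'E'
from h import *
move([602.5,-194.6,100],[np.pi,0,.183]); move([602.5,-194.6,27.5],[np.pi,0,.183])
E
```

```text
shift m [0.0486 0.0145 0.2236] turn [ 0.0008  0.011  -0.1827]
shift m [0.0493 0.0144 0.2961] turn [ 0.0008  0.011  -0.1827]
```

Emit:
send_rows:
  targets: [0.02, 0.007, 0.04, 0, 0.005, -0.08, 1, 0.04, 0.012, 0.08, 0, 0.011, -0.15, 1, 0.0486, 0.0145, 0.12, 0, 0.011, -0.183, 1, 0.0486, 0.0145, 0.16, 0, 0.011, -0.183, 1, 0.0486, 0.0145, 0.2, 0, 0.011, -0.183, 1, 0.0486, 0.0145, 0.22, 0, 0.011, -0.183, 1, 0.049, 0.0145, 0.24, 0, 0.011, -0.183, 1, 0.049, 0.0145, 0.26, 0, 0.011, -0.183, 1, 0.0493, 0.0144, 0.28, 0, 0.011, -0.183, 1, 0.0493, 0.0144, 0.294, 0, 0.011, -0.183, 1, 0.0493, 0.0144, 0.295, 0, 0.011, -0.183, 1, 0.0493, 0.0144, 0.295, 0, 0.011, -0.183, 1]

```text
clock: 42.4
eef_pos: [601.8, -194.8, 27.8]
tcp_rot: [-3.141, 0.002, 0.183]
contact_force: [-0.7, -0.3, 0.3]
opening: 1.005
grasp_force: 0.0
```

Emit:
send_rows:
  targets: [0, 0, 0, 0, 0, 0, 0.6, 0, 0, 0, 0, 0, 0, 0.5, 0, 0, 0, 0, 0, 0, 0.4, 0, 0, 0, 0, 0, 0, 0.3, 0, 0, 0, 0, 0, 0, 0.2, 0, 0, 0, 0, 0, 0, 0.2]
  grip_force: 50

```text
clock: 42.9
eef_pos: [603.5, -195.1, 29.9]
tcp_rot: [3.14, -0.002, 0.183]
contact_force: [0.3, 2.2, 6.3]
opening: 0.717
grasp_force: 53.5
```

Emit:
send_rows:
  targets: [0.002, 0, 0, 0, 0, 0, 0, 0.004, 0, 0, 0, 0, 0, 0, 0.004, 0, 0, 0, 0, 0, 0]

```text
clock: 43.15
eef_pos: [605.9, -194.6, 29.4]
tcp_rot: [3.141, 0.001, 0.183]
contact_force: [-5.7, 0.3, 9.6]
opening: 0.712
grasp_force: 53.9
```

Emit:
send_rows:
  targets: [0.001, 0, 0, 0, 0, 0, 0, 0.002, 0, 0, 0, 0, 0, 0, 0.002, 0, 0, 0, 0, 0, 0]

```text
clock: 43.4
eef_pos: [606.7, -194.4, 29.4]
tcp_rot: [3.141, 0.003, 0.183]
contact_force: [-9.9, -1.1, 11.7]
opening: 0.717
grasp_force: 54.4
```

Emit:
send_rows:
  targets: [0.001, 0, 0, 0, 0, 0, 0, 0.002, 0, 0, 0, 0, 0, 0, 0.002, 0, 0, 0, 0, 0, 0]

```text
clock: 43.65
eef_pos: [606.6, -194.4, 29.4]
tcp_rot: [-3.142, 0.007, 0.183]
contact_force: [-16.3, -3.0, 18.7]
opening: 0.718
grasp_force: 55.1
```

Emit:
send_rows:
  targets: [0.002, 0, 0.001, 0, 0, 0, 0, 0.004, 0, 0.001, 0, 0, 0, 0, 0.004, 0, 0.001, 0, 0, 0, 0]

```text
clock: 43.9
eef_pos: [606.4, -194.4, 29.3]
tcp_rot: [-3.141, 0.014, 0.184]
contact_force: [-36.3, -7.8, 40.2]
opening: 0.716
grasp_force: 57.6
```

Emit:
send_rows:
  targets: [-0.002, 0, 0, 0, 0, 0, 0, -0.006, 0, 0, 0, 0, 0, 0, -0.006, 0, 0, 0, 0, 0, 0]

```text
clock: 44.15
eef_pos: [606.8, -194.4, 29.4]
tcp_rot: [3.141, 0.002, 0.183]
contact_force: [-10.6, 1.1, 19.7]
opening: 0.72
grasp_force: 55.0
```

Emit:
send_rows:
  targets: [0, 0, 0, 0, 0, 0, 1, 0, 0, 0, 0, 0, 0, 1, 0, 0, 0, 0, 0, 0, 1, 0, 0, 0, 0, 0, 0, 1, 0, 0, 0, 0, 0, 0, 1, 0, 0, 0, 0, 0, 0, 1, 0, 0, -0.03, 0, 0, 0, 1, 0, 0, -0.07, 0, 0, 0, 1, 0, 0, -0.11, 0, 0, 0, 1, -0.03, 0, -0.15, 0, 0, 0, 1, -0.05, 0, -0.19, 0, 0, 0, 1, -0.05, 0, -0.22, 0, 0, 0, 1]

```text
clock: 45.15
eef_pos: [556.0, -202.8, 248.0]
tcp_rot: [-3.141, 0.003, 0.183]
contact_force: [0.4, -0.2, -0.3]
opening: 1.001
grasp_force: 0.0
```

Emit:
send_rows:
  targets: [0, 0, -0.08, 0, 0, 0, 1, 0, 0, -0.08, 0, 0, 0, 1, 0, 0, -0.08, 0, 0, 0, 1, 0, 0, -0.08, 0, 0, 0, 1, 0, 0, -0.08, 0, 0, 0, 1]

```text
clock: 45.57
eef_pos: [558.9, -202.7, 326.8]
tcp_rot: [3.141, 0.001, 0.183]
contact_force: [1.0, -0.4, 0.3]
opening: 1.003
grasp_force: 0.0
```

```bash
python3 - <<'E'
from h import *
print(r.sense()['eef_pos'],r.sense()['tcp_rot'])
batt(cams.grab_frame('wrist'))
E
```

```text
[ 558.93800231 -202.73151836  326.79690798] [3.14119519e+00 8.76520232e-04 1.82814627e-01]
button [ 681.2 -179.1] orange rel button x [-115.4  -54. ] y [-21.3  19.7] -> battery x -28.4
```

Battery back at -28.4 mm (home, hard stop). Press the button once more to keep the order certain.

Emit:
send_rows:
  targets: [0.04, 0, 0.02, 0, 0, 0, -1, 0.08, 0, 0.05, 0, 0, 0, -1, 0.11, -0.001, 0.08, 0, 0, 0, -1, 0.1263, -0.001, 0.11, 0, 0, 0, -1, 0.1263, -0.001, 0.15, 0, 0, 0, -1, 0.1263, -0.001, 0.19, 0, 0, 0, -1, 0.1263, -0.001, 0.22, 0, 0, 0, -1, 0.1263, -0.001, 0.245, 0, 0, 0, -1, 0.1263, -0.001, 0.262, 0, 0, 0, -1, 0.1263, -0.001, 0.266, 0, 0, 0, -1, 0.1263, -0.001, 0.266, 0, 0, 0, -1]

```text
clock: 46.53
eef_pos: [680.9, -178.5, 58.1]
tcp_rot: [-3.14, 0.006, 0.183]
contact_force: [1.1, -1.0, 0.9]
opening: 0.002
grasp_force: 0.0
```

Emit:
send_rows:
  targets: [0, 0, 0.005, 0, 0, 0, -1, 0, 0, 0.009, 0, 0, 0, -1, 0, 0, 0.011, 0, 0, 0, -1, 0, 0, 0.013, 0, 0, 0, -1, 0, 0, 0.0145, 0, 0, 0, -1, 0, 0, 0.0155, 0, 0, 0, -1, 0, 0, 0.0155, 0, 0, 0, -1]

```text
clock: 47.12
eef_pos: [683.9, -179.3, 46.9]
tcp_rot: [3.14, -0.001, 0.183]
contact_force: [0.2, 0.3, 5.6]
opening: 0.004
grasp_force: 2.8
```

Emit:
send_rows:
  targets: [0, 0, 0.001, 0, 0, 0, -1, 0, 0, 0.002, 0, 0, 0, -1, 0, 0, 0.002, 0, 0, 0, -1]

```text
clock: 47.37
eef_pos: [684.0, -179.3, 46.6]
tcp_rot: [3.14, -0.001, 0.183]
contact_force: [-6.0, 1.3, 19.3]
opening: 0.001
grasp_force: 9.6
```

Emit:
send_rows:
  targets: [0, 0, -0.02, 0, 0, 0, -1, 0, 0, -0.06, 0, 0, 0, -1, 0, 0, -0.1, 0, 0, 0, -1, -0.02, 0, -0.14, 0, 0, 0, 0, -0.06, 0, -0.18, 0, 0, 0, 1, -0.1, 0, -0.22, 0, 0, 0, 1, -0.13, 0, -0.26, 0, 0, 0, 1, -0.15, -0.03, -0.28, 0, 0, 0, 1, -0.17, -0.06, -0.28, 0, 0, 0, 1, -0.17, -0.06, -0.28, 0, 0, 0, 1, -0.17, -0.06, -0.28, 0, 0, 0, 1, -0.17, -0.06, -0.28, 0, 0, 0, 1]

```text
clock: 48.37
eef_pos: [504.7, -150.5, 324.9]
tcp_rot: [3.14, -0.001, 0.183]
contact_force: [-1.0, -1.0, -0.1]
opening: 1.002
grasp_force: 0.0
```

```bash
python3 - <<'E'
from h import *
d=cams.grab_frame('wrist'); batt(d); s=r.sense(); print(s['eef_pos'],s['contact_force'])
Q=R.from_euler('xyz',[np.pi,.349,.098]).as_matrix();X=Q[:,0];Z=-Q[:,2];Y=np.cross(Z,X)
h=cv2.cvtColor(d['color'],cv2.COLOR_BGR2HSV)
for k,sl in(('fk',32),('sc',-32),('pb',-96)):
    O=np.array([638.8,182.5,80])+sl*Y-49*X-11*Z
    m=cv2.inRange(h,*RNG[k]) if k!='pb' else cv2.inRange(h,(0,0,0),(180,255,70))
    e=proj(d,[O+x*X+22*Z for x in(-65,43)],True)
    p=np.argwhere(m>0)[:,::-1]; p=p[np.abs(p-e.mean(0)).max(1)<45]
    print(k,'expect',e.round().tolist(),'seen',*( (p.min(0),p.max(0)) if len(p) else ('none',)))
E
```

```text
button [ 681.1 -179. ] orange rel button x [-114.6  -54.4] y [-22.   19.1] -> battery x -28.3
[ 505.17420347 -150.83105682  324.11296768] [-0.35310011 -0.07424074 -0.15717556]
fk expect [[33.0, 133.0], [54.0, 53.0]] seen [ 3 49] [ 68 138]
sc expect [[72.0, 131.0], [92.0, 47.0]] seen [70 51] [106 134]
pb expect [[117.0, 129.0], [137.0, 43.0]] seen [82 46] [151 131]
```

```bash
python3 -c "
from rig import r
print(r.sign_off())"
```

```text
the job is handed in; nothing more can be done
None
```

I handed the job in at about 48 s, but no verdict came back. By my camera and force checks, the filling knife, scraper and pry bar are at the bottom of slots 2, 3 and 4. There was no chisel on the table. The battery is home on the charger: it slipped about 5 mm after the first fit, so I pushed it back to the stop. I inferred that the catch is up from its position, not seen directly. I pressed the start button fully again after that, and nothing else on the table was deliberately touched.

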